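# Fit the sensor card of a jigsaw-scanning rig into its card cage

## Task

Take the sensor card out of its wooden stand by the bow handle, slide it down the two card guides of the free bay in the card cage until it just rests on the connectors at the bottom, without forcing it, and let go of it there with both levers still swung out. Then swing its two injector levers inward, pushing gently and in turn, a little on each side, so that they draw the card down evenly, until both stand upright and the card is fully home; it must be the levers that seat it, not a push on the handle. Leave the other things on the table where they are.

Things in the scene. Friction and masses are not known exactly. Their poses are not given: they have to be found in the camera images.
- card: Sensor card, upright, 0.35 kg: green board 2.4 mm thick (its x), 100 mm wide (y), 80 mm deep (z 4 to 84) under a level aluminium front panel 38 x 108 x 3 mm (underside z = 84). Two grey plug blocks (10 x 36 mm, centred at y = -23 and 23) are its foot. Origin: centre of the foot's underside, z up. It starts in the wooden stand, facing about as it must in the bay.
- card_handle (a point): Middle of the grip bar of the bow handle on the card's panel, 115 mm above the card's origin. The bar runs 72 mm along the card's y, is 12 mm thick along x and 10 mm high (its underside 23 mm above the panel), with a leg near each end; pinch it across its thickness. Axes are the card's.
- lever_left (a joint): Angle of the injector lever at the card's +y end: 0 = upright (shut), growing to 1.05 rad as it swings outward, away from the panel's middle; starts at 0.85 to 1.0. Light friction (0.03 N m) keeps it where it is left. Its steel foot passes the cage's lip only beyond about 0.75 rad; below about 0.6 rad it hooks under the lip and draws the card down.
- lever_right (a joint): The same for the lever at the card's -y end; 0 = upright, positive = swung outward. Under load a lever needs 5 to 12 N at its tip; over 15 N breaks it. Pushing it also presses the card sideways in its guides, so it stalls partway until the other side has been drawn down too: expect one to four pushes a side. A lever left partway may go back by 0.1 rad as the other is pushed.
- grip_left: Grip of the left lever: a black bar 12 mm wide (x), 6 mm thick, from 5 to 50 mm beyond the pivot. Origin: the pivot, at y = +58 mm, z = 88 mm of the card; z points along the lever to its tip, x along the hinge. A finger pushing the leaning lever dead level can lock by friction: follow the arc of its tip.
- grip_right: Grip of the right lever, made the same. Origin: its pivot, at y = -58 mm, z = 88 mm of the card; z points along the lever to its tip, x along the hinge.
- tip_left (a point): Middle of the end of the left lever's grip, 50 mm from the pivot.
- tip_right (a point): Middle of the end of the right lever's grip, 50 mm from the pivot.
- slot: Free bay of the cage, fixed: two upright grey card guides facing each other along y, connectors between. Origin: middle of the bay at table height, z up. The card goes in with its axes along the bay's. Its foot lands on the connectors' floating pin guard anywhere from z = 29 down to 26 mm (feel for it); fully home it is at z = 24. The guard gives way at 16 N: keep hand pressure well below that.
- slot_mouth (a point): Middle of the free bay at the top of the guides' mouths, 94 mm above the bay's origin. The channels are 4.4 mm wide (x), their bottoms at y = +-50.7 mm, so the card has 1 mm of play in x and 0.7 mm in y on each side; they reach from z = 10 to 86 mm and flare by 4 to 5 mm a side up to the mouth.
- cage: Card cage, fixed: open-topped aluminium box 132 mm along x, 162 mm along y, 108 mm high; origin in the middle of its underside. Three bays side by side along x, 40 mm apart; the free one may be any of them. Along each side (y) a lip, 4 mm thick, top at 108 mm, juts in to 64 mm from the middle; the levers hook under it.
- fitted: A card already seated in another bay, fixed: panel 38 x 108 mm, its top 111 mm above the table, two shut levers at y = +-58 mm standing up to 162 mm above the table. Origin: middle of its bay at table height. Carry the card over or clear of these levers.
- filler: Flat aluminium blank panel over the remaining bay, 38 x 144 mm, top 110.5 mm above the table, fixed. Origin: middle of its bay at table height.
- stand: Fixed wooden stand 70 x 124 mm, base 12 mm high, with two slotted posts 52 mm high that hold the card's edges; slots 5.4 mm wide. The card's foot rests on the base. Lift the card straight up by 50 mm to clear it. Origin: middle of its underside.
- tray: Loose grey sorting tray 160 x 110 x 20 mm with puzzle pieces; origin in the middle of its underside. Leave alone.
- glue: Loose jar, 54 mm across, 75 mm high; origin in the middle of its underside. Leave alone.
- driver: Loose screwdriver, 170 mm long, lying flat on the table; leave alone.
- mug: Loose white mug, 80 mm across, 90 mm high; origin in the middle of its underside. Leave alone.
Not all that is in view belongs to the job. Leave any orange or yellow look-alike of the card alone.

How it is judged:
By the outcome, as a careful person would: the job done as asked, in the order asked, and still so for the second after the job is handed in, with the robot touching nothing.
It also fails if it takes over 72 s, if anything falls off the work surface, if the arm or the gripper's body presses on something with over 40 N, if the wrist force passes 120 N, or if a joint passes its speed limit or range.

## Robot

A 6-joint arm with a two-finger parallel gripper is mounted at the origin on the work surface. World frame = base frame: x ahead of the robot, y to its left, z up, the work surface at z = 0. Lengths are in mm, angles in rad, forces in N, time in s.
With the tool pointing down it reaches from about 250 to 725 mm from the base axis. Payload 4 kg.
Tool frame: the origin (TCP) lies on the centre line of the jaws, within the pads' length; the fingertips stand 17 mm ahead of it and the grasp point (between the pads) lies 2 mm behind it; z points along the fingers, y is the line along which they close (so a half turn about z gives the same grasp; the last joint's range is limited). The gripper opens to 85 mm and grips with 20 to 120 N. Pads are 22 mm wide; open, the fingers measure 114 mm over their backs; the gripper's body (76 mm by 85 mm) begins 54 mm behind the grasp point. The pads swing forward as they close: fully open they stand 13 mm farther back than shut.
Start: joints at [-1.12, 0.241, 0.005, 1.335, 0, 1.571], TCP at [217.841, -450.05, 212.406] pointing down, gripper open.
Joint ranges: [-2.72, 2.72], [-1.05, 1.87], [-1.09, 1.28], [-1.99, 2.15], [-1.42, 1.44], [-3.14, 3.14]. Speed limits (rad/s): [2.79, 2.79, 3.14, 3.14, 3.14, 3.14].

## Interface

Orientations are given as a 3x3 rotation matrix whose columns are the frame's x, y, z axes.
In Python, from workcell import sensors, eyes, ticket gives the robot as it stands. The module is installed in compiled form; this text tells all that it offers.
- The arm moves only by the tool move_arm, never from a script. Its argument "increments" is a list that holds one entry, the list of rows, each a list of 7 numbers: the turn, a rotation vector about the world's x, y, z in rad, then the shift along the world's x, y, z in mm, then the opening, from 0 (shut) to 1 (fully open). A call has 1 to 5 rows; each row shifts and turns the commanded pose from where the row before left it; what a row does not reach is not made up. A row lasts 1/12 s, in which the tool goes at most 41.7 mm and 7.16 degrees, less where a joint would pass 70% of its speed; a pose out of reach is approached as far as the arm can. A call with a gripper value outside its range is refused whole. The fingers move at their own pace and stop on an object; "newtons" is the grip in N (left out, the last holds). Time passes only in rows, so rows that do not move let the fingers close. It gives the time, the measured TCP pose, the force, the opening and the grip force at its end, in the units of the state.
- sensors.get_obs(): the state, without advancing time (a new reading comes with each control period).
- eyes.grab_frame(name): name is "scene" or "top"; returns a dict with "frame" (400x640x3 uint8, red, green, blue), "intrinsics" (3x3 intrinsics, pixels), "R" (3x3) and "t" (3): a world point X has camera coordinates R X + t. Camera axes: x right, y down, z forward; pixel columns grow to the right and rows downward; lengths in mm; the calibration is good to about 2 mm. A picture is of the moment at which its call begins. There is no depth.
- ticket.hand_in(): hands the job in; it is judged then, once.
The state is a dict: "t": time; "joint_positions": joint angles; "qd": joint speeds; "joint_efforts": joint torques, N m; "ee_pos": TCP position; "orientation": TCP orientation; "wrist_force": force on the tool from outside, world axes, zero at the start; "moment": the same for the moment, N m; "opening": finger opening in mm; "grip_force": force on a finger pad.
Only numpy, scipy, OpenCV 4.12 (cv2) and the standard library are available. Lean on these libraries where they do the work, as an engineer would, in place of code of your own. Each camera call takes 0.05 s, during which the arm holds its last target. There are 200 camera calls.

## Working session

There is one attempt and no reset: what is moved stays moved. The work goes in short steps, Python scripts to look and compute and a tool call to move; the robot and the scene stay as the last step left them, time stands still between calls to the robot, and variables do not carry over. Pictures are saved under pics/ and viewed, at most 10 in all, crops included, and the job is handed in when it is done.

Besides the shell and the picture viewer there is one more tool, called after "Emit:" as name([rows], argument=value, ...), one row to a line, values as JSON. move_arm: Moves the arm, as the interface text tells. Its arguments: {"type":"object","properties":{"increments":{"type":"array","items":{"type":"array","items":{"type":"array","items":{"type":"number"}}}},"newtons":{"type":"number"}},"required":["increments"]}

```bash
mkdir -p pics; cat > h.py <<'E'
import numpy as np, cv2
from workcell import sensors, eyes, ticket
def grab(n,save=None):
    d=eyes.grab_frame(n); d={k:np.array(v) for k,v in d.items()}
    if save: cv2.imwrite(save,d['frame'][:,:,::-1])
    return d
def plane(d,u,v,z):
    r=d['R'].T@np.linalg.solve(d['intrinsics'],[u,v,1.]); c=-d['R'].T@d['t']
    return c+r*(z-c[2])/r[2]
def proj(d,X):
    p=d['intrinsics']@(d['R']@np.array(X,float)+d['t']); return p[:2]/p[2]
def tri(d1,p1,d2,p2):
    A=[];b=[]
    for d,p in((d1,p1),(d2,p2)):
        r=d['R'].T@np.linalg.solve(d['intrinsics'],[*p,1.]); r/=np.linalg.norm(r); c=-d['R'].T@d['t']
        P=np.eye(3)-np.outer(r,r); A.append(P); b.append(P@c)
    return np.linalg.lstsq(np.vstack(A),np.hstack(b),rcond=None)[0]
E
python3 - <<'E'
from h import *
a=grab('scene'); b=grab('top')
for d in(a,b): print((-d['R'].T@d['t']).round(), d['R'].round(2).tolist(), d['intrinsics'][0,0])
cv2.imwrite('pics/scene.png',a['frame'][:,:,::-1]);cv2.imwrite('pics/top.png',b['frame'][:,:,::-1])
o=sensors.get_obs(); print(o)
E
```

```text
[1319. -234. 1049.] [[0.19, 0.98, -0.01], [0.76, -0.15, -0.64], [-0.63, 0.11, -0.77]] 486.5166489128582
[ 409.  -96. 1349.] [[0.0, -1.0, -0.0], [-0.99, -0.0, -0.12], [0.12, 0.0, -0.99]] 497.3910608580387
{'t': 0.1, 'joint_positions': array([-1.11998357e+00,  2.41332534e-01,  3.84674460e-03,  1.33518580e+00,
        5.40997230e-06,  1.57076950e+00]), 'qd': array([-0.00118786, -0.000694  ,  0.00203829, -0.00015522,  0.00021404,
       -0.00105761]), 'joint_efforts': array([ 1.16502975e-03, -3.73138154e+01,  2.53010470e+01,  1.08311398e-02,
       -3.51385575e-05,  1.02802716e-06]), 'ee_pos': array([ 217.58818046, -449.50461144,  211.5998941 ]), 'orientation': array([[ 9.00081599e-01,  4.35720617e-01, -8.12176068e-04],
       [ 4.35721374e-01, -9.00080012e-01,  1.69026595e-03],
       [ 5.46027594e-06, -1.87525975e-03, -9.99998242e-01]]), 'wrist_force': array([ 0.05750593, -0.44452274, -0.18510484]), 'moment': array([ 0.06569511,  0.05496487, -0.02947439]), 'grip_force': 0.0, 'opening': 85.67770526630133}
```

View pics/scene.png

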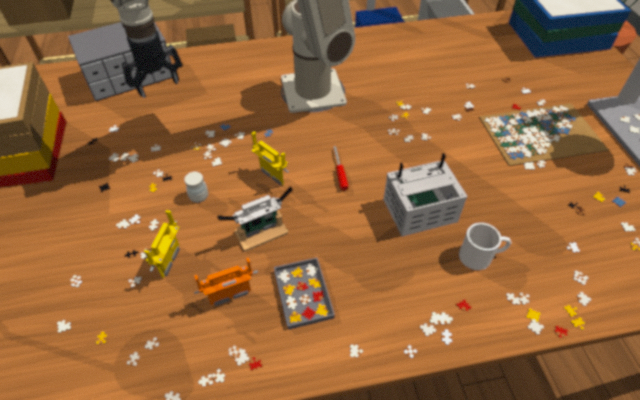

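View pics/top.png

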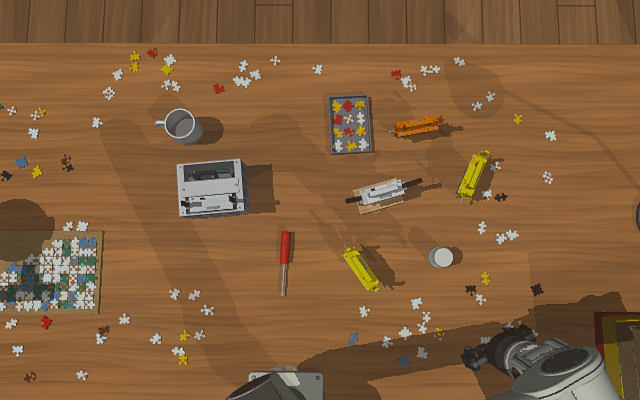

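The candidates are all visible in the top view. The aluminium and green card in the wooden stand is at about (385,193). The orange look-alike is at (417,127), and the yellow ones are at (473,175) and (360,268). The first one matches the description. The cage is at (212,188). I'll check the choice and the bays in one close crop.

```bash
python3 - <<'E'
import cv2,numpy as np
s=cv2.imread('pics/scene.png');t=cv2.imread('pics/top.png')
r=lambda i,x,y,w,h:cv2.resize(i[y:y+h,x:x+w],(400,300),interpolation=cv2.INTER_CUBIC)
cv2.imwrite('pics/m1.png',np.vstack([np.hstack([r(t,340,162,88,66),r(t,170,150,100,75)]),np.hstack([r(s,212,180,88,66),r(s,375,150,100,75)])]))
E
```

```text
(no output)
```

View pics/m1.png

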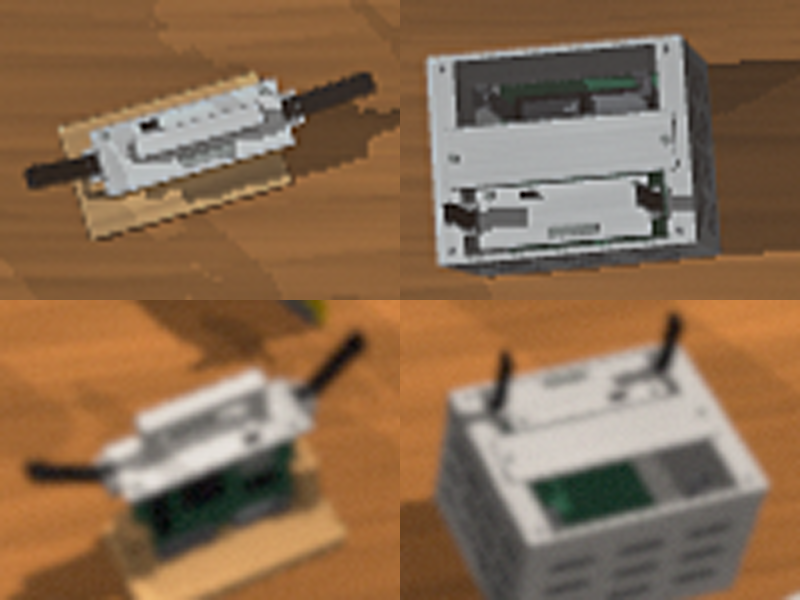

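The crop shows the aluminium and green card in the stand with its levers out, so the choice holds. In the cage the fitted card is on the robot's side, the filler is in the middle, and the free bay (green and grey interior) is on the far +x side.

```bash
python3 - <<'E'
from h import *
b=grab('top'); a=grab('scene')
b['frame']=cv2.imread('pics/top.png')[:,:,::-1]
def mask(d,x,y,w,h,lo,smax):
    c=cv2.resize(d['frame'][y:y+h,x:x+w].copy(),None,fx=8,fy=8,interpolation=cv2.INTER_CUBIC)
    hsv=cv2.cvtColor(c,cv2.COLOR_RGB2HSV); return ((hsv[...,2]>lo)&(hsv[...,1]<smax)).astype('uint8')*255
def rect(m,x,y):
    m=cv2.morphologyEx(m,cv2.MORPH_OPEN,np.ones((9,9)))
    cs,_=cv2.findContours(m,0,2); c=max(cs,key=cv2.contourArea)
    return (cv2.boxPoints(cv2.minAreaRect(c))+.5)/8-.5+[x,y], (c[:,0]+.5)/8-.5+[x,y]
for nm,(x,y,w,h),z in(('cage',(165,150,90,75),108),('panel',(345,165,75,45),99)):
    q,c=rect(mask(b,x,y,w,h,140,60),x,y); P=np.array([plane(b,*p,z) for p in q])
    e=np.diff(P,axis=0); print(nm,q.round(1).tolist(),P.mean(0).round(1),np.linalg.norm(e,axis=1).round(1),np.degrees(np.arctan2(e[:,1],e[:,0])).round(2))
# hand-read cage corners
cc=[(177,164.2),(240.7,158.7),(243.2,211.2),(179.2,216.2)]
P=np.array([plane(b,u,v,108) for u,v in cc]);e=np.diff(P,axis=0);print(P.round(1).tolist(),P.mean(0).round(1),np.linalg.norm(e,axis=1).round(1),np.degrees(np.arctan2(e[:,1],e[:,0])).round(2))
k=88/400
def T(u,v): return (340+u*k-.5+.5*k*0,162+v*k-.5)
for n,u,v,z in(('tipR',368,82,0),('tipL',32,177,0)):
    uv=T(u,v); su,sv={'tipR':(357,343),'tipL':(35,471)}[n]; s=(212+su*k-.5,180+(sv-300)*k-.5)
    X=tri(b,uv,a,s);print(n,X.round(1),(proj(b,X)-uv).round(1))
# handle bar top ends, z=132
h=[(135,150),(265,103)]
print([plane(b,*T(*p),132).round(1).tolist() for p in h])
for i in(0,1):pass
st=[(60,127),(93,240),(292,182)]
print('stand',[plane(b,*T(*p),12).round(1).tolist() for p in st])
E
```

```text
cage [[174.3, 163.8], [239.7, 158.0], [244.3, 210.1], [178.9, 215.9]] [569.4 192.1 108. ] [166.2 133.2 164. ] [ -84.66 -173.63   95.3 ]
panel [[358.5, 190.5], [400.0, 178.4], [404.3, 193.4], [362.9, 205.5]] [ 558.9 -242.    99. ] [109.7  39.7 109.3] [ -73.53 -164.77  106.42]
[[626.7, 275.8, 108.0], [641.4, 114.7, 108.0], [508.0, 105.3, 108.0], [494.9, 265.1, 108.0]] [567.8 190.2 108. ] [161.8 133.7 160.4] [ -84.8  -175.95   94.69]
tipR [ 590.5 -239.1  231.8] [-33.7  -8.4]
tipL [ 546.  -248.    81.7] [36.5 -2.7]
[[548.5, -208.0, 132.0], [574.4, -278.7, 132.0]]
stand [[575.8, -174.5, 12.0], [508.5, -193.8, 12.0], [543.4, -312.1, 12.0]]
```

Emit:
move_arm([
  [[0,0,0.094,22.7,13.9,0,1],[0,0,0.094,22.7,13.9,0,1],[0,0,0.094,22.7,13.9,0,1],[0,0,0.094,22.7,13.9,0,1],[0,0,0.094,22.7,13.9,0,1]],
], newtons=60)

```text
t: 0.62
ee_pos: [332.1, -379.8, 212.2]
orientation: [[0.602, 0.799, -0.0], [0.799, -0.602, 0.0], [0.0, -0.0, -1.0]]
wrist_force: [0.7, -0.4, -1.3]
opening: 85.7
grip_force: 0.0
```

Emit:
move_arm([
  [[0,0,0.094,22.7,13.9,0,1],[0,0,0.094,22.7,13.9,0,1],[0,0,0.094,22.7,13.9,0,1],[0,0,0.094,22.7,13.9,0,1],[0,0,0.094,22.7,13.9,0,1]],
])

```text
t: 1.03
ee_pos: [445.7, -310.1, 212.2]
orientation: [[0.174, 0.985, -0.0], [0.985, -0.174, 0.0], [0.0, -0.001, -1.0]]
wrist_force: [-0.1, -0.4, 0.1]
opening: 85.1
grip_force: 0.0
```

Emit:
move_arm([
  [[0,0,0.094,22.7,13.9,0,1],[0,0,0.094,22.7,13.9,0,1],[0,0,0.094,22.7,13.9,0,1],[0,0,0.094,22.7,13.9,0,1],[0,0,0.094,22.7,13.9,0,1]],
])

```text
t: 1.45
ee_pos: [559.2, -240.6, 212.0]
orientation: [[-0.29, 0.957, -0.001], [0.957, 0.29, 0.0], [0.0, -0.001, -1.0]]
wrist_force: [0.1, -0.0, 0.2]
opening: 85.5
grip_force: 0.0
```

```bash
python3 - <<'E'
from h import *
a=grab('scene'); b=grab('top')
k=88/400
T=lambda u,v:(340+u*k-.5,162+v*k-.5)
S=lambda u,v:(212+u*k-.5,180+(v-300)*k-.5)
for n,t,s in(('tipR',(368,82),(35,471)),('tipL',(30,177),(357,343)),('barendR',(268,110),(142,410)),('barendL',(136,150),(262,375))):
    X=tri(b,T(*t),a,S(*s));print(n,X.round(1),(proj(b,X)-T(*t)).round(1))
# cage corners from both views
k2=.25
for n,t,s in(('+x+y',(28,57),(365,187)),('+x-y',(283,35),(127,247)),('-x-y',(293,245),(48,95)),('-x+y',(37,265),(285,47))):
    p=(170+t[0]*k2-.5,150+t[1]*k2-.5);q=(375+s[0]*k2-.5,150+s[1]*k2-.5)
    X=tri(b,p,a,q);print(n,X.round(1),plane(b,*p,108).round(1),plane(a,*q,108).round(1))
c=np.hstack([cv2.resize(d['frame'][y:y+90,x:x+120],(400,300),interpolation=2) for d,x,y in((b,330,150),(a,200,160))])
cv2.imwrite('pics/m2.png',c[:,:,::-1])
E
```

```text
tipR [ 586.5 -336.   128.8] [0.2 0. ]
tipL [ 533.5 -154.4  129. ] [1.3 0.2]
barendR [ 569.  -277.7  144.1] [-0.3 -0. ]
barendL [ 548.3 -210.1  132.2] [0.6 0.1]
+x+y [626.9 274.1 108.9] [627.9 277.2 108. ] [626.2 271.7 108. ]
+x-y [642.1 113.9 107.5] [642.5 115.9 108. ] [642.4 111.5 108. ]
-x-y [508.8 103.9 104.3] [509.1 106.4 108. ] [511.8  99.4 108. ]
-x+y [496.5 268.4 102.2] [496.  266.3 108. ] [501.6 265.8 108. ]
```

View pics/m2.png

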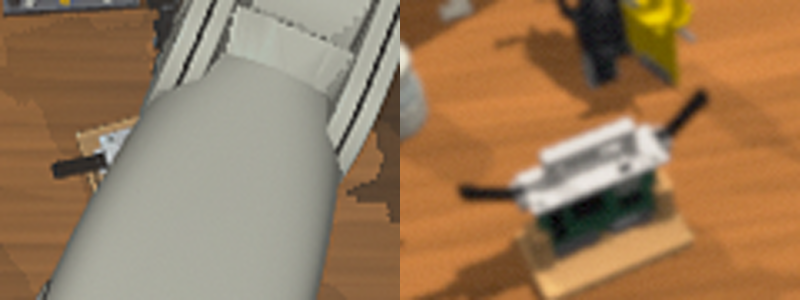

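The top view is blocked by the arm. The scene crop shows the open gripper directly above the handle, with the handle at crop pixel (590,150). Two-view triangulation of the tips agrees on the card's centre (560,-243) and yaw (16.4°). Next I go down and grip.

Emit:
move_arm([
  [[0,0,-0.006,0.5,-2,-20,1],[0,0,0,0,0,-25,1],[0,0,0,0,0,-22,1],[0,0,0,0,0,-15,1],[0,0,0,0,0,-5,1]],
])

```text
t: 1.97
ee_pos: [556.2, -243.0, 121.9]
orientation: [[-0.279, 0.96, -0.006], [0.96, 0.279, 0.002], [0.004, -0.005, -1.0]]
wrist_force: [0.3, 0.6, 0.0]
opening: 85.6
grip_force: 0.0
```

Emit:
move_arm([
  [[0,0,0,0,0,0,0.5],[0,0,0,0,0,0,0.4],[0,0,0,0,0,0,0.3],[0,0,0,0,0,0,0.25],[0,0,0,0,0,0,0.2]],
])

```text
t: 2.38
ee_pos: [559.6, -243.9, 126.8]
orientation: [[-0.28, 0.96, 0.002], [0.96, 0.28, -0.001], [-0.002, 0.002, -1.0]]
wrist_force: [-0.7, -0.4, -0.0]
opening: 25.9
grip_force: 0.0
```

Emit:
move_arm([
  [[0,0,0,0,0,0,0.15],[0,0,0,0,0,0,0.1],[0,0,0,0,0,0,0.05],[0,0,0,0,0,0,0],[0,0,0,0,0,0,0]],
])

```text
t: 2.8
ee_pos: [558.8, -243.5, 125.4]
orientation: [[-0.28, 0.96, -0.0], [0.96, 0.28, 0.0], [0.0, -0.0, -1.0]]
wrist_force: [0.8, 0.5, -0.0]
opening: 0.1
grip_force: 0.0
```

The jaws shut on nothing, so I'll look.

```bash
python3 - <<'E'
from h import *
a=grab('scene'); b=grab('top')
o=sensors.get_obs();print(o['ee_pos'],o['opening'])
print(proj(a,o['ee_pos']),proj(b,o['ee_pos']))
c=np.hstack([cv2.resize(d['frame'][y:y+90,x:x+120],(400,300),interpolation=2) for d,x,y in((b,330,150),(a,200,160))])
cv2.imwrite('pics/m3.png',c[:,:,::-1])
E
```

```text
[ 558.80202855 -243.5291448   125.34618605] 0.04583610678481085
[256.98286836 203.1402956 ] [383.27373539 190.70605416]
```

View pics/m3.png

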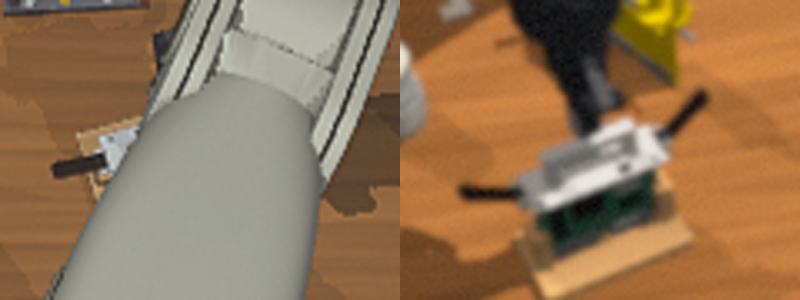

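The visible fingers end at the upper edge of the bar, at scene pixel (257,199). I need a closer view and numbers to tell whether they are behind it or above it.

```bash
python3 - <<'E'
from h import *
a=grab('scene'); b=grab('top')
o=sensors.get_obs();p=o['ee_pos']
for z in(108,125,132,145,179): print(z,proj(a,[p[0],p[1],z]).round(1))
print('plane132',plane(a,257,199,132).round(1), 'plane99',plane(a,257,199,99).round(1))
s0=cv2.imread('pics/scene.png')
f=lambda i:cv2.resize(i[165:255,205:305],(400,360),interpolation=2)
c=np.hstack([f(s0),f(a['frame'][:,:,::-1])])
cv2.imwrite('pics/m4.png',c)
E
```

```text
108 [257.7 207.6]
125 [257.  203.2]
132 [256.7 201.4]
145 [256.1 198. ]
179 [254.6 188.9]
plane132 [ 551.4 -241.9  132. ] plane99 [ 523.7 -242.2   99. ]
```

View pics/m4.png

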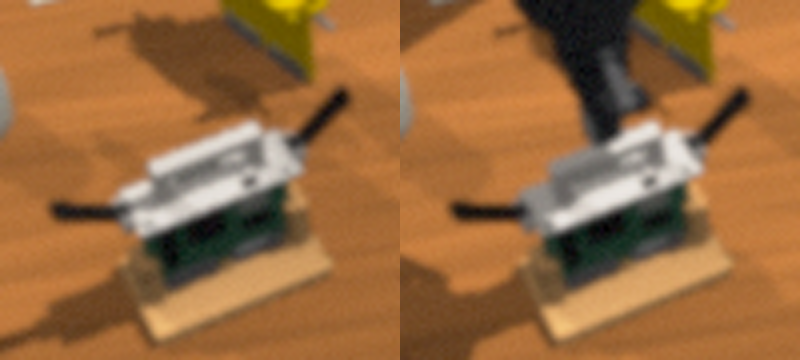

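```bash
python3 - <<'E'
from h import *
a=grab('scene'); b=grab('top')
p=np.array([217.8,-450,212]);y=np.array([.436,-.9,0])
for z in(195,208,260):
  for s in(-50,0,50): print(z,s,proj(a,[*(p+s*y)[:2],z]).round(1),proj(b,[*(p+s*y)[:2],z]).round(1))
s0=cv2.imread('pics/scene.png');t0=cv2.imread('pics/top.png')
cv2.imwrite('pics/m5.png',np.hstack([cv2.resize(s0[40:115,105:205],(400,300),interpolation=2),cv2.resize(a['frame'][150:240,200:320,::-1],(400,300),interpolation=2)]))
m=(a['frame'].max(2)<70)[185:212,245:268];print(m.astype(int).sum(1), a['frame'][198:210,256].tolist())
E
```

```text
195 -50 [181.1  96. ] [460.7 347.5]
195 0 [164.5 103.1] [480.4 337.6]
195 50 [147.4 110.5] [500.  327.7]
208 -50 [180.   92.2] [462.3 348.6]
208 0 [163.3  99.3] [482.2 338.6]
208 50 [146.  106.7] [502.1 328.6]
260 -50 [175.6  76.4] [469.1 353.3]
260 0 [158.2  83.6] [490.  342.8]
260 50 [140.3  90.9] [510.8 332.4]
[10  9 10 11 12 11 11 10  9  8  8  7  6  6  3  1  0  0  0  0  0  0  0  0
  0  0  0] [[25, 27, 28], [46, 45, 44], [90, 90, 86], [127, 124, 119], [144, 140, 135], [134, 130, 125], [123, 117, 114], [112, 109, 104], [107, 104, 99], [112, 110, 106], [128, 124, 119], [140, 138, 131]]
```

View pics/m5.png

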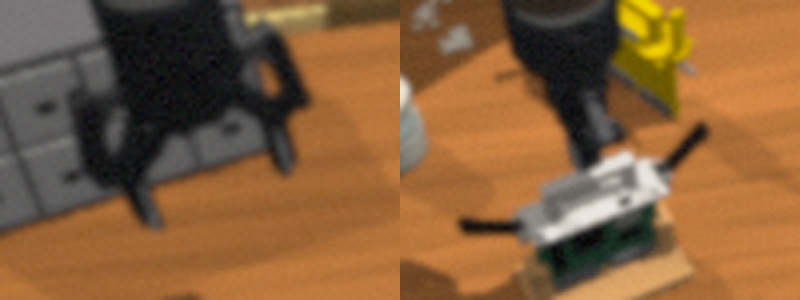

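In the initial picture the fingertips also appear about 10 rows higher than the stated tool geometry projects. That suggests the tips stand about 28 mm higher along the tool axis than described, which fits jaws closing empty just above the bar. I'll test this by touch: lower the shut jaws gently onto the bar's top, which should be at z = 132.

Emit:
move_arm([
  [[0,0,0,0,0,-0.7,0],[0,0,0,0,0,-0.7,0],[0,0,0,0,0,-0.6,0],[0,0,0,0,0,0,0]],
])

```text
t: 3.43
ee_pos: [558.7, -243.5, 123.2]
orientation: [[-0.28, 0.96, -0.0], [0.96, 0.28, 0.0], [0.0, -0.0, -1.0]]
wrist_force: [1.0, -0.1, -0.1]
opening: -0.1
grip_force: 0.0
```

```bash
python3 - <<'E'
import cv2,numpy as np
t=cv2.imread('pics/top.png');g=t[315:385,445:560].max(2)
for r in range(0,70,4): print(315+r,''.join('#' if v<45 else ('+' if v<75 else '.') for v in g[r]))
E
```

```text
315 .........................................................................................++...........+..+.+.+++.++
319 ...........................................................................................++++++++.+.+.+++++.++.++
323 ...........................................................................................++.+.+++++++++++++++++++
327 ..........................................................+.+..+++..+++...+########++......+++++.+...+.............
331 ...........................................................##################+++####+##....++++++++++++++++++++++++
335 ..................................................+###############################+++++++..........................
339 ..............................................+###########+++++#++++++###+#######+++++#####+...........++++##+.....
343 ..........................................+###########++++++++++#+++.+........+++++++++++.++.+++....+............++
347 ....................++++++.....##++++++++++########++++++++++++++...........+...+............+++............+......
351 ................
[... 359 characters left out ...]
....##++#+++++...+.....+++++++++####++++++++...................+#+....++++++++....+#+++++#++++++++++
367 .....................+++####++.+#+#+..............+###++++++.......++.............++##+........+#++++++++++++++++++
371 ...............................+........................+####++.++.++++++....++++..............+.++++++#+++#+++++++
375 ..............................................................++++.+######++..+................++.................+
379 ......................................................................+............................................
383 .............................................................................................................++....
```

Emit:
move_arm([
  [[0,0,0,0,0,-0.8,0],[0,0,0,0,0,-0.8,0],[0,0,0,0,0,-0.8,0]],
])

```text
t: 3.68
ee_pos: [558.8, -243.6, 120.9]
orientation: [[-0.28, 0.96, 0.0], [0.96, 0.28, -0.0], [-0.0, 0.0, -1.0]]
wrist_force: [0.2, -0.1, -0.7]
opening: -0.0
grip_force: 0.0
```

Emit:
move_arm([
  [[0,0,0,0,0,-0.7,0],[0,0,0,0,0,-0.7,0],[0,0,0,0,0,0,0]],
])

```text
t: 3.93
ee_pos: [558.7, -243.5, 119.4]
orientation: [[-0.28, 0.96, -0.0], [0.96, 0.28, 0.0], [0.0, -0.0, -1.0]]
wrist_force: [0.3, -0.9, -0.5]
opening: -0.1
grip_force: 0.0
```

Emit:
move_arm([
  [[0,0,0,0,0,-1,0],[0,0,0,0,0,-1,0],[0,0,0,0,0,0,0]],
])

```text
t: 4.18
ee_pos: [558.7, -243.5, 117.4]
orientation: [[-0.28, 0.96, -0.0], [0.96, 0.28, 0.0], [0.0, -0.0, -1.0]]
wrist_force: [0.5, -0.0, -0.2]
opening: -0.2
grip_force: 0.0
```

Emit:
move_arm([
  [[0,0,0,0,0,-1,0],[0,0,0,0,0,0,0]],
])

```text
t: 4.35
ee_pos: [558.7, -243.5, 116.4]
orientation: [[-0.28, 0.96, -0.0], [0.96, 0.28, 0.0], [0.0, -0.0, -1.0]]
wrist_force: [0.4, -0.2, -0.4]
opening: 0.3
grip_force: 0.0
```

```bash
python3 - <<'E'
from h import *
a=grab('scene')
f=a['frame'][185:212,245:268].max(2).astype(int)
for i,r in enumerate(f): print(185+i,''.join('#' if v<60 else('+' if v<100 else '.') for v in r))
E
```

```text
185 ...#########++++++.....
186 ...+########++++++.....
187 ...+########++++++.....
188 ....#########++++......
189 ....+########+++++++++.
190 ....+########++++++++++
191 .....+########++++++#++
192 .....+########+++.++#+.
193 ......########++++++++.
194 ......+########++++++..
195 ......+#########++.....
196 ......+########+.......
197 .......+#######+.......
198 .......++######........
199 .......++######........
200 ........+######........
201 ........++####+........
202 ........++###++........
203 .........+++++.........
204 .........++++..........
205 ...........+...........
206 .......................
207 .......................
208 .......................
209 .......................
210 .......................
211 .......................
```

The finger's lower end moved down in the image with the arm, from row 200.5 to 203.5. It is therefore not occluded, and the tips really are above the bar. I'll continue down to touch.

Emit:
move_arm([
  [[0,0,0,0,0,-1,0],[0,0,0,0,0,-0.5,0],[0,0,0,0,0,0,0]],
])

```text
t: 4.65
ee_pos: [558.7, -243.5, 114.9]
orientation: [[-0.28, 0.96, -0.0], [0.96, 0.28, 0.0], [0.0, -0.0, -1.0]]
wrist_force: [-0.7, 0.3, -0.9]
opening: 0.3
grip_force: 0.0
```

Emit:
move_arm([
  [[0,0,0,0,0,-1,0],[0,0,0,0,0,-0.5,0],[0,0,0,0,0,0,0]],
])

```text
t: 4.9
ee_pos: [558.8, -243.5, 113.4]
orientation: [[-0.28, 0.96, -0.0], [0.96, 0.28, 0.0], [0.0, -0.0, -1.0]]
wrist_force: [-0.5, 0.0, -0.3]
opening: -0.3
grip_force: 0.0
```

Emit:
move_arm([
  [[0,0,0,0,0,-1,0],[0,0,0,0,0,-0.5,0],[0,0,0,0,0,0,0]],
])

```text
t: 5.15
ee_pos: [559.5, -243.5, 113.2]
orientation: [[-0.28, 0.96, 0.002], [0.96, 0.28, -0.0], [-0.001, 0.002, -1.0]]
wrist_force: [-0.2, 0.7, 4.0]
opening: -0.2
grip_force: 2.4
```

Contact at reported z = 113.2, so the tips stand 19 mm behind the reported TCP. From here I work relative to this touch: the grasp height is 24 mm lower, at reported z ≈ 89.3.

Emit:
move_arm([
  [[0,0,0,0,0,8,0.2],[0,0,0,0,0,0,0.5],[0,0,0,0,0,0,0.6],[0,0,0,0,0,0,0.6],[0,0,0,0,0,0,0.6]],
])

```text
t: 5.57
ee_pos: [558.6, -243.5, 119.7]
orientation: [[-0.28, 0.96, -0.001], [0.96, 0.28, 0.0], [0.0, -0.001, -1.0]]
wrist_force: [0.5, -0.2, 1.0]
opening: 51.0
grip_force: 0.0
```

Emit:
move_arm([
  [[0,0,0,0,0,-9,0.6],[0,0,0,0,0,-9,0.6],[0,0,0,0,0,-8,0.6],[0,0,0,0,0,-4.8,0.6],[0,0,0,0,0,0,0.6]],
])

```text
t: 5.98
ee_pos: [557.4, -242.9, 86.9]
orientation: [[-0.28, 0.96, -0.004], [0.96, 0.28, 0.002], [0.003, -0.003, -1.0]]
wrist_force: [-1.6, -0.6, 0.3]
opening: 51.4
grip_force: 0.0
```

Emit:
move_arm([
  [[0,0,0,0,0,0,0.4],[0,0,0,0,0,0,0.28],[0,0,0,0,0,0,0.22],[0,0,0,0,0,0,0.18],[0,0,0,0,0,0,0.16]],
])

```text
t: 6.4
ee_pos: [559.1, -243.7, 89.8]
orientation: [[-0.28, 0.96, 0.001], [0.96, 0.28, -0.0], [-0.001, 0.001, -1.0]]
wrist_force: [0.1, -0.6, 0.3]
opening: 13.5
grip_force: 0.0
```

Emit:
move_arm([
  [[0,0,0,0,0,0,0.1],[0,0,0,0,0,0,0.05],[0,0,0,0,0,0,0],[0,0,0,0,0,0,0]],
])

```text
t: 6.73
ee_pos: [559.1, -243.8, 89.9]
orientation: [[-0.28, 0.96, 0.001], [0.96, 0.28, -0.001], [-0.001, 0.001, -1.0]]
wrist_force: [0.4, 0.2, 3.5]
opening: 10.7
grip_force: 59.2
```

Gripped at 59 N with the jaws on the bar. Next I lift straight up and carry.

Emit:
move_arm([
  [[0,0,0,0,0,5,0],[0,0,0,0,0,10,0],[0,0,0,0,0,15,0],[0,0,0,0,0,20,0],[0,0,0,0,0,20,0]],
])

```text
t: 7.15
ee_pos: [557.9, -243.1, 159.3]
orientation: [[-0.28, 0.96, -0.003], [0.96, 0.28, 0.001], [0.002, -0.002, -1.0]]
wrist_force: [0.0, -0.5, -3.0]
opening: 10.7
grip_force: 58.6
```

Emit:
move_arm([
  [[0,0,0,0,0,25,0],[0,0,0,0,0,25,0],[0,0,0,0,0,10,0],[0,0,-0.01,2,10,0,0],[0,0,-0.01,3,20,0,0]],
])

```text
t: 7.57
ee_pos: [564.0, -215.4, 220.0]
orientation: [[-0.257, 0.966, 0.001], [0.966, 0.257, -0.002], [-0.002, 0.001, -1.0]]
wrist_force: [0.3, 0.6, -3.6]
opening: 10.6
grip_force: 58.6
```

Emit:
move_arm([
  [[0,0,-0.012,3,27,0,0],[0,0,-0.012,3,27,0,0],[0,0,-0.012,3,27,0,0],[0,0,-0.012,3,27,0,0],[0,0,-0.012,3,27,0,0]],
])

```text
t: 7.98
ee_pos: [578.3, -77.2, 218.4]
orientation: [[-0.202, 0.979, -0.002], [0.979, 0.202, 0.0], [0.001, -0.002, -1.0]]
wrist_force: [-0.3, -0.2, -2.8]
opening: 10.5
grip_force: 58.6
```

Emit:
move_arm([
  [[0,0,-0.012,3,27,0,0],[0,0,-0.012,3,27,0,0],[0,0,-0.012,3,27,0,0],[0,0,-0.012,3,27,0,0],[0,0,-0.012,3,27,0,0]],
])

```text
t: 8.4
ee_pos: [593.3, 57.8, 218.5]
orientation: [[-0.143, 0.99, -0.002], [0.99, 0.143, -0.0], [0.0, -0.002, -1.0]]
wrist_force: [1.4, 0.2, -2.7]
opening: 10.6
grip_force: 58.6
```

Emit:
move_arm([
  [[0,0,-0.012,3,27,0,0],[0,0,-0.012,3,27,0,0],[0,0,-0.012,3,27,0,0],[0,0,-0.012,3,27,0,0],[0,0,-0.014,3,28,0,0]],
])

```text
t: 8.82
ee_pos: [608.3, 193.5, 218.3]
orientation: [[-0.081, 0.997, -0.002], [0.997, 0.081, -0.001], [-0.001, -0.002, -1.0]]
wrist_force: [0.4, -0.0, -3.6]
opening: 10.5
grip_force: 58.6
```

```bash
python3 - <<'E'
from h import *
a=grab('scene','pics/s2.png'); b=grab('top','pics/t2.png')
o=sensors.get_obs();print(o['ee_pos'].round(1),o['orientation'].round(3).tolist(),o['wrist_force'].round(1),o['opening'],o['grip_force'])
c=np.hstack([cv2.resize(b['frame'][135:225,160:280],(400,300),interpolation=2),cv2.resize(a['frame'][125:245,360:480],(400,400),interpolation=2)[:300]])
c=np.vstack([cv2.resize(a['frame'][125:245,360:520],(800,600),interpolation=2)])
cv2.imwrite('pics/m6.png',c[:,:,::-1])
E
```

```text
[608.2 197.1 217.7] [[-0.087, 0.996, -0.002], [0.996, 0.087, 0.002], [0.002, -0.002, -1.0]] [-1.  -0.7 -3.6] 10.856044681904361 58.66453170776367
```

View pics/m6.png

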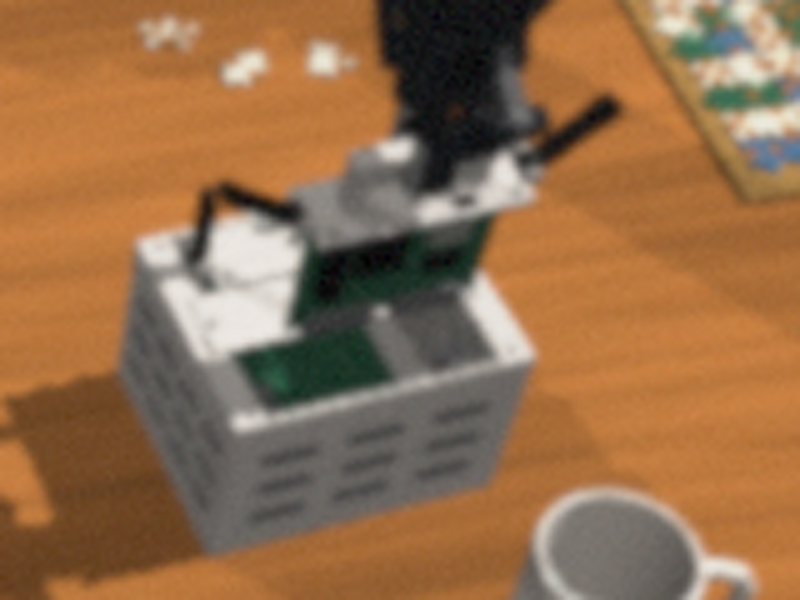

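The card hangs over the free bay, its panel's front edge running from about px (426,174) to (468,165). The cage's near top edge runs from (407,211) to (467,196). The arm was still settling in that frame, so I take a fresh one and measure the card and cage corners in the same camera.

```bash
python3 - <<'E'
from h import *
for i in range(8): a=grab('scene'); 
o=sensors.get_obs();print(o['ee_pos'].round(1),o['orientation'].round(3)[:,1],o['wrist_force'].round(1))
g=cv2.cvtColor(a['frame'],cv2.COLOR_RGB2GRAY)
c=cv2.resize(a['frame'][125:245,360:520],(800,600),interpolation=2)
cv2.imwrite('pics/m7.png',c[:,:,::-1])
p=np.array([[425.5,174.2],[467.3,165.0],[407,210.7],[467,196]],np.float32).reshape(-1,1,2)
q=cv2.cornerSubPix(g,p.copy(),(4,4),(-1,-1),(3,50,.01))[:,0];print(q.round(2).tolist())
for Q in(p[:,0],q):
  P=[plane(a,*Q[0],226),plane(a,*Q[1],226),plane(a,*Q[2],108),plane(a,*Q[3],108)]
  print(np.round(P,1).tolist(),np.linalg.norm(P[1]-P[0]),np.linalg.norm(P[3]-P[2]),[np.degrees(np.arctan2(-d[0],d[1])).round(2) for d in(P[1]-P[0],P[3]-P[2])])
  # predicted corners from nominal
E
```

```text
[608.9 191.3 219.4] [ 0.997  0.08  -0.   ] [-1.   0.5 -4.4]
[[425.5, 174.1999969482422], [466.8299865722656, 163.92999267578125], [405.29998779296875, 210.22999572753906], [466.5799865722656, 196.35000610351562]]
[[633.6, 143.7, 226.0], [625.4, 247.5, 226.0], [641.1, 113.8, 108.0], [626.1, 275.0, 108.0]] 104.18414316976313 161.91554610369286 [np.float64(4.49), np.float64(5.32)]
[[633.6, 143.7, 226.0], [622.0, 247.8, 226.0], [638.9, 110.2, 108.0], [626.9, 273.6, 108.0]] 104.73371207195783 163.7989660771816 [np.float64(6.34), np.float64(4.18)]
```

View pics/m7.png

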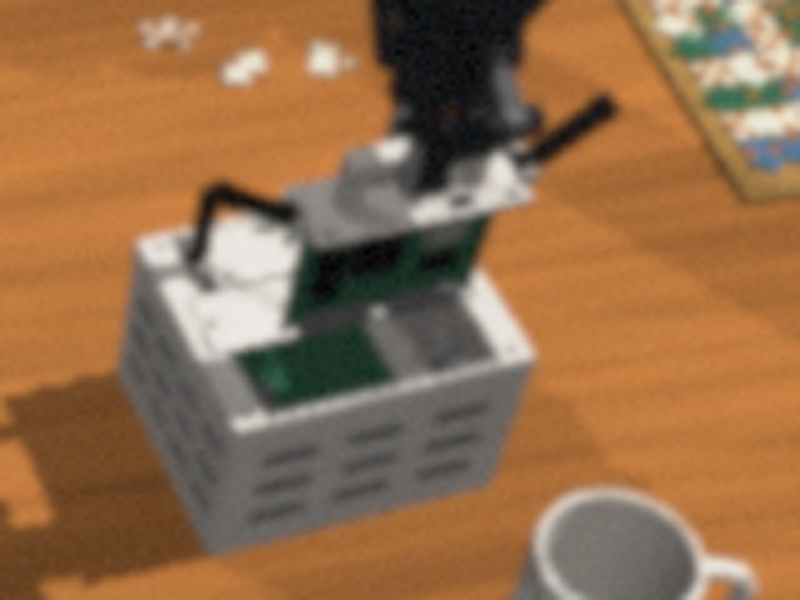

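The scene camera puts the bay at (607.9,191.4) and the card at (609.6,190.6). The top view suggests a further +1.8 in y. I take a middle correction of (-0.8,+1.2), which is well within the flare, and go down while watching the force.

Emit:
move_arm([
  [[0,0,0,-0.8,1.2,-10,0],[0,0,0,0,0,-14,0],[0,0,0,0,0,-12,0],[0,0,0,0,0,-6,0],[0,0,0,0,0,0,0]],
])

```text
t: 9.73
ee_pos: [607.0, 192.6, 175.5]
orientation: [[-0.081, 0.997, -0.003], [0.997, 0.081, -0.001], [-0.001, -0.003, -1.0]]
wrist_force: [-1.2, -0.0, -2.4]
opening: 10.9
grip_force: 58.7
```

Emit:
move_arm([
  [[0,0,0,0,0,-3,0],[0,0,0,0,0,-3,0],[0,0,0,0,0,-3,0],[0,0,0,0,0,0,0]],
])

```text
t: 10.07
ee_pos: [608.0, 193.6, 168.1]
orientation: [[-0.082, 0.997, -0.0], [0.997, 0.082, -0.0], [-0.0, -0.0, -1.0]]
wrist_force: [0.3, 0.8, -3.6]
opening: 10.8
grip_force: 58.6
```

Emit:
move_arm([
  [[0,0,0,0,0,-3,0],[0,0,0,0,0,-3,0],[0,0,0,0,0,0,0]],
])

```text
t: 10.32
ee_pos: [607.7, 193.6, 161.6]
orientation: [[-0.082, 0.997, -0.001], [0.997, 0.082, -0.0], [-0.0, -0.001, -1.0]]
wrist_force: [0.0, -1.0, -3.7]
opening: 10.9
grip_force: 58.6
```

Emit:
move_arm([
  [[0,0,0,0,0,-3,0],[0,0,0,0,0,-3,0],[0,0,0,0,0,-3,0],[0,0,0,0,0,0,0]],
])

```text
t: 10.65
ee_pos: [607.6, 193.5, 152.3]
orientation: [[-0.082, 0.997, -0.001], [0.997, 0.082, -0.0], [-0.0, -0.001, -1.0]]
wrist_force: [-0.1, 0.1, -3.6]
opening: 10.2
grip_force: 58.7
```

Emit:
move_arm([
  [[0,0,0,0,0,-3,0],[0,0,0,0,0,-3,0],[0,0,0,0,0,0,0]],
])

```text
t: 10.9
ee_pos: [607.6, 193.5, 146.4]
orientation: [[-0.082, 0.997, -0.001], [0.997, 0.082, -0.0], [-0.0, -0.001, -1.0]]
wrist_force: [-0.7, -1.2, -4.0]
opening: 11.0
grip_force: 58.7
```

Emit:
move_arm([
  [[0,0,0,0,0,-4,0],[0,0,0,0,0,-4,0],[0,0,0,0,0,-4,0],[0,0,0,0,0,0,0]],
])

```text
t: 11.23
ee_pos: [607.5, 193.5, 134.0]
orientation: [[-0.082, 0.997, -0.002], [0.997, 0.082, -0.001], [-0.0, -0.002, -1.0]]
wrist_force: [0.1, 0.1, -4.2]
opening: 10.7
grip_force: 58.7
```

Emit:
move_arm([
  [[0,0,0,0,0,-4,0],[0,0,0,0,0,-4,0],[0,0,0,0,0,-4,0],[0,0,0,0,0,0,0]],
])

```text
t: 11.57
ee_pos: [607.5, 193.4, 122.0]
orientation: [[-0.082, 0.997, -0.002], [0.997, 0.082, -0.001], [-0.0, -0.002, -1.0]]
wrist_force: [0.1, 0.5, -3.7]
opening: 10.4
grip_force: 58.7
```

Emit:
move_arm([
  [[0,0,0,0,0,-4,0],[0,0,0,0,0,-3,0],[0,0,0,0,0,-2.5,0],[0,0,0,0,0,0,0]],
])

```text
t: 11.9
ee_pos: [607.7, 193.5, 113.0]
orientation: [[-0.082, 0.997, -0.001], [0.997, 0.082, -0.0], [-0.0, -0.001, -1.0]]
wrist_force: [-0.0, -0.2, -3.4]
opening: 11.1
grip_force: 58.7
```

Foot at about z = 35. Now I feel for the guard in small steps.

Emit:
move_arm([
  [[0,0,0,0,0,-1.5,0],[0,0,0,0,0,-1.5,0],[0,0,0,0,0,-1,0],[0,0,0,0,0,0,0]],
])

```text
t: 12.23
ee_pos: [607.9, 193.7, 109.6]
orientation: [[-0.082, 0.997, -0.0], [0.997, 0.082, -0.0], [-0.0, -0.0, -1.0]]
wrist_force: [0.4, 0.3, -3.5]
opening: 10.5
grip_force: 58.7
```

Emit:
move_arm([
  [[0,0,0,0,0,-0.7,0],[0,0,0,0,0,-0.7,0],[0,0,0,0,0,0,0]],
])

```text
t: 12.48
ee_pos: [608.0, 193.7, 108.3]
orientation: [[-0.082, 0.997, -0.0], [0.997, 0.082, 0.0], [0.0, -0.0, -1.0]]
wrist_force: [-0.4, 1.2, -3.2]
opening: 10.6
grip_force: 58.7
```

Emit:
move_arm([
  [[0,0,0,0,0,-0.7,0],[0,0,0,0,0,0,0]],
])

```text
t: 12.65
ee_pos: [608.0, 193.7, 107.6]
orientation: [[-0.082, 0.997, -0.0], [0.997, 0.082, -0.0], [0.0, -0.0, -1.0]]
wrist_force: [-0.6, 0.2, -2.1]
opening: 10.7
grip_force: 58.7
```

Emit:
move_arm([
  [[0,0,0,0,0,-0.5,0],[0,0,0,0,0,0,0]],
])

```text
t: 12.82
ee_pos: [608.0, 193.7, 107.2]
orientation: [[-0.082, 0.997, 0.0], [0.997, 0.082, 0.0], [0.0, 0.0, -1.0]]
wrist_force: [-0.5, -0.1, -2.6]
opening: 10.8
grip_force: 58.7
```

Emit:
move_arm([
  [[0,0,0,0,0,-0.5,0],[0,0,0,0,0,0,0]],
])

```text
t: 12.98
ee_pos: [608.0, 193.6, 106.6]
orientation: [[-0.082, 0.997, -0.0], [0.997, 0.082, 0.0], [0.0, -0.0, -1.0]]
wrist_force: [-1.3, -0.1, -2.6]
opening: 11.1
grip_force: 58.7
```

Emit:
move_arm([
  [[0,0,0,0,0,-0.6,0],[0,0,0,0,0,0,0]],
])

```text
t: 13.15
ee_pos: [608.0, 193.7, 106.0]
orientation: [[-0.082, 0.997, -0.0], [0.997, 0.082, -0.0], [-0.0, -0.0, -1.0]]
wrist_force: [-1.1, 0.6, -3.3]
opening: 10.8
grip_force: 58.7
```

Emit:
move_arm([
  [[0,0,0,0,0,-0.6,0],[0,0,0,0,0,0,0]],
])

```text
t: 13.32
ee_pos: [608.0, 193.6, 105.4]
orientation: [[-0.082, 0.997, -0.0], [0.997, 0.082, 0.0], [0.0, -0.0, -1.0]]
wrist_force: [-1.2, -1.0, -3.2]
opening: 10.7
grip_force: 58.7
```

Emit:
move_arm([
  [[0,0,0,0,0,-0.6,0],[0,0,0,0,0,0,0]],
])

```text
t: 13.48
ee_pos: [608.1, 193.7, 105.2]
orientation: [[-0.082, 0.997, 0.0], [0.997, 0.082, 0.0], [0.0, 0.0, -1.0]]
wrist_force: [-1.2, -0.3, -1.5]
opening: 10.6
grip_force: 58.9
```

Emit:
move_arm([
  [[0,0,0,0,0,-0.6,0],[0,0,0,0,0,0,0]],
])

```text
t: 13.65
ee_pos: [608.3, 193.8, 105.1]
orientation: [[-0.082, 0.997, 0.001], [0.997, 0.082, 0.0], [0.0, 0.001, -1.0]]
wrist_force: [-2.3, -0.5, 1.1]
opening: 10.5
grip_force: 59.3
```

The guard carries the card at foot z ≈ 27, with about 4.7 N of support. I let go and look at the levers.

Emit:
move_arm([
  [[0,0,0,0,0,0.3,0.2],[0,0,0,0,0,0,0.35],[0,0,0,0,0,0,0.5],[0,0,0,0,0,0,0.5]],
])

```text
t: 13.98
ee_pos: [608.5, 193.7, 104.8]
orientation: [[-0.082, 0.997, 0.001], [0.997, 0.082, 0.0], [0.0, 0.001, -1.0]]
wrist_force: [0.8, 0.1, 0.6]
opening: 42.7
grip_force: 0.0
```

Emit:
move_arm([
  [[0,0,0,0,0,5,0.5],[0,0,0,0,0,15,0.5],[0,0,0,0,0,20,0.5],[0,0,0,0,0,10,0.3],[0,0,0,0,0,0,0]],
])

```text
t: 14.4
ee_pos: [610.1, 194.3, 158.2]
orientation: [[-0.082, 0.997, 0.006], [0.997, 0.082, 0.002], [0.001, 0.006, -1.0]]
wrist_force: [0.3, 0.5, -0.5]
opening: 19.6
grip_force: 0.0
```

```bash
cat > lev.py <<'E'
from h import *
# lever tips as extreme dark blobs in scene image -> print ascii of darkness
a=grab('scene','pics/s3.png'); o=sensors.get_obs(); print(o['ee_pos'].round(1),o['wrist_force'].round(1))
def tip(sgn,th,z0,c=(608,193.5)):
    y=sgn*(58+50*np.sin(th)); return proj(a,[c[0]-.082*y,c[1]+.997*y,z0+88+50*np.cos(th)]).round(1)
def piv(sgn,z0,c=(608,193.5)):
    y=sgn*58; return proj(a,[c[0]-.082*y,c[1]+.997*y,z0+88]).round(1)
for s in(1,-1):
    print('L' if s>0 else 'R',piv(s,27),[(t,tip(s,t,27).tolist()) for t in(0,.25,.5,.75,.85,.95,1.05)])
import sys
for x0,x1 in((400,440),(455,505)):
    f=a['frame'][160:205,x0:x1].max(2).astype(int)
    for i in range(0,45): print(160+i,x0,''.join('#' if v<60 else('+' if v<95 else '.') for v in f[i]))
E
python3 lev.py
```

```text
[609.3 194.1 156.4] [-0.  -0.5 -0.1]
L [455.2 188.8] [(0, [459.5, 175.5]), (0.25, [464.0, 174.9]), (0.5, [467.9, 175.1]), (0.75, [471.0, 176.3]), (0.85, [471.9, 177.0]), (0.95, [472.7, 177.7]), (1.05, [473.3, 178.6])]
R [412.3 198.7] [(0, [415.3, 185.5]), (0.25, [410.4, 187.0]), (0.5, [405.6, 189.3]), (0.75, [401.3, 192.1]), (0.85, [399.8, 193.4]), (0.95, [398.4, 194.7]), (1.05, [397.1, 196.1])]
160 400 ..................................+#####
161 400 ...................................#####
162 400 ...................................+####
163 400 ...................................+####
164 400 .+.................................+####
165 400 +#+................................+####
166 400 +#+................................+####
167 400 +#+................................+####
168 400 +#................................+#####
169 400 ##................................+#####
170 400 #+................................+#####
171 400 #+................................######
172 400 #.................................######
173 400 #................................+######
174 400 +......
[... 3458 characters left out ...]
 ..................................................
194 455 ..................................................
195 455 ..................................................
196 455 ..................................................
197 455 ..................................................
198 455 ..................................................
199 455 ..................................................
200 455 ..................................................
201 455 ..................................................
202 455 ..................................................
203 455 ..................................................
204 455 ..................................................
```

The levers are still out, with the left tip near (470,178) and the right near (398,194), both about 0.9–0.95 rad as predicted. Now the shut fingers go to the outside of the left lever.

Emit:
move_arm([
  [[0,0,0,-2,25,0,0],[0,0,0,-2.8,34,0,0],[0,0,0,-2.8,34,0,0],[0,0,0,-2.7,32,0,0],[0,0,0,0,0,0,0]],
])

```text
t: 14.87
ee_pos: [595.8, 324.6, 152.5]
orientation: [[-0.088, 0.996, -0.002], [0.996, 0.088, 0.002], [0.002, -0.002, -1.0]]
wrist_force: [-0.4, -0.7, 0.5]
opening: 0.2
grip_force: 0.0
```

Emit:
move_arm([
  [[0,0,0,0,0,-15,0],[0,0,0,0,0,-16,0],[0,0,0,0,0,-10,0],[0,0,0,0,0,0,0],[0,0,0,0.4,-5,0,0]],
])

```text
t: 15.28
ee_pos: [597.2, 313.5, 112.1]
orientation: [[-0.083, 0.997, -0.003], [0.997, 0.083, -0.001], [-0.001, -0.003, -1.0]]
wrist_force: [0.2, -0.1, 0.0]
opening: -0.0
grip_force: 0.0
```

Emit:
move_arm([
  [[0,0,0,0.25,-3,0,0],[0,0,0,0,0,0,0]],
])

```text
t: 15.45
ee_pos: [599.3, 309.7, 114.8]
orientation: [[-0.081, 0.997, 0.002], [0.997, 0.081, 0.0], [0.0, 0.002, -1.0]]
wrist_force: [-0.1, -0.4, -0.1]
opening: -0.2
grip_force: 0.0
```

Emit:
move_arm([
  [[0,0,0,0.15,-2,0,0],[0,0,0,0.15,-2,0,0],[0,0,0,0,0,0,0]],
])

```text
t: 15.7
ee_pos: [599.1, 306.2, 114.3]
orientation: [[-0.081, 0.997, 0.001], [0.997, 0.081, 0.0], [0.0, 0.001, -1.0]]
wrist_force: [0.4, 0.3, 0.5]
opening: -0.1
grip_force: 0.0
```

Emit:
move_arm([
  [[0,0,0,0.12,-1.5,1.5,0],[0,0,0,0.12,-1.5,1.5,0],[0,0,0,0,0,0,0]],
])

```text
t: 15.95
ee_pos: [599.2, 303.5, 117.2]
orientation: [[-0.082, 0.997, 0.001], [0.997, 0.082, 0.0], [0.0, 0.001, -1.0]]
wrist_force: [0.6, 0.8, 0.9]
opening: 0.2
grip_force: 0.0
```

Emit:
move_arm([
  [[0,0,0,0.12,-1.5,1.8,0],[0,0,0,0.12,-1.5,1.8,0],[0,0,0,0,0,0,0]],
])

```text
t: 16.2
ee_pos: [599.4, 300.7, 120.7]
orientation: [[-0.082, 0.997, 0.001], [0.997, 0.082, 0.0], [0.0, 0.001, -1.0]]
wrist_force: [-0.3, 0.4, -0.5]
opening: -0.2
grip_force: 0.3
```

Emit:
move_arm([
  [[0,0,0,0.15,-2,2,0],[0,0,0,0.15,-2,2,0],[0,0,0,0,0,0,0]],
])

```text
t: 16.45
ee_pos: [599.9, 296.6, 125.0]
orientation: [[-0.082, 0.997, 0.001], [0.997, 0.082, 0.001], [0.001, 0.001, -1.0]]
wrist_force: [0.3, 1.1, -0.1]
opening: 0.2
grip_force: 0.6
```

Emit:
move_arm([
  [[0,0,0,0.15,-2,1.6,0],[0,0,0,0.1,-1,0.8,0],[0,0,0,0,0,0,0]],
])

```text
t: 16.7
ee_pos: [600.1, 293.8, 127.3]
orientation: [[-0.082, 0.997, 0.001], [0.997, 0.082, 0.001], [0.001, 0.001, -1.0]]
wrist_force: [0.5, 2.3, 1.9]
opening: 0.1
grip_force: 1.0
```

```bash
sed -i 's/range(0,45)/range(8,40)/; s/160:205/160:205/' lev.py; python3 lev.py | grep -v ' 400 '
```

```text
[600.  293.8 127.1] [-0.2  1.9  1.2]
L [455.2 188.8] [(0, [459.5, 175.5]), (0.25, [464.0, 174.9]), (0.5, [467.9, 175.1]), (0.75, [471.0, 176.3]), (0.85, [471.9, 177.0]), (0.95, [472.7, 177.7]), (1.05, [473.3, 178.6])]
R [412.3 198.7] [(0, [415.3, 185.5]), (0.25, [410.4, 187.0]), (0.5, [405.6, 189.3]), (0.75, [401.3, 192.1]), (0.85, [399.8, 193.4]), (0.95, [398.4, 194.7]), (1.05, [397.1, 196.1])]
168 455 .................+###################++..++++.....
169 455 ................++###################++++++++.....
170 455 ................++####################++++++......
171 455 ................++++################++++..........
172 455 ...............+++++############++++..............
173 455 ...............+++++#######++++...................
174 455 ...............++++######+........................
175 455 ............+++++++######.........................
176 455 ..........++####++######+.........................
177 455 .........+#####+++#####+..........................
178 455 .........+###++..++#+++...........................
179 455 ........####+...............................
[... 486 characters left out ...]
 ##++..............................................
189 455 +++...............................................
190 455 +.................................................
191 455 ..................................................
192 455 ..................................................
193 455 ..+...............................................
194 455 ..+...............................................
195 455 ..+...............................................
196 455 .+................................................
197 455 ..................................................
198 455 ..................................................
199 455 ..................................................
```

The left lever follows (tip at about (467,176), θ ≈ 0.6) with light force. I go on a little into the loaded range.

Emit:
move_arm([
  [[0,0,0,0.1,-1.2,0.9,0],[0,0,0,0.1,-1.2,0.8,0],[0,0,0,0,0,0,0]],
])

```text
t: 17.0
ee_pos: [600.1, 291.1, 128.7]
orientation: [[-0.082, 0.997, 0.001], [0.997, 0.082, 0.0], [0.0, 0.001, -1.0]]
wrist_force: [-0.8, 2.4, 1.4]
opening: -0.4
grip_force: 0.9
```

Emit:
move_arm([
  [[0,0,0,0.1,-1.2,0.8,0],[0,0,0,0,0,0,0]],
])

```text
t: 17.17
ee_pos: [600.0, 289.7, 129.1]
orientation: [[-0.082, 0.997, -0.0], [0.997, 0.082, -0.0], [-0.0, -0.0, -1.0]]
wrist_force: [0.1, 2.2, 1.0]
opening: 0.1
grip_force: 0.8
```

Emit:
move_arm([
  [[0,0,0,0.1,-1.2,0.7,0],[0,0,0,0,0,0,0]],
])

```text
t: 17.33
ee_pos: [600.2, 288.5, 129.8]
orientation: [[-0.082, 0.997, -0.0], [0.997, 0.082, -0.0], [-0.0, -0.0, -1.0]]
wrist_force: [0.2, 1.7, 1.7]
opening: 0.5
grip_force: 0.7
```

Emit:
move_arm([
  [[0,0,0,0.1,-1.2,0.9,0],[0,0,0,0,0,0,0]],
])

```text
t: 17.5
ee_pos: [600.2, 287.2, 130.6]
orientation: [[-0.082, 0.997, -0.0], [0.997, 0.082, -0.001], [-0.001, -0.0, -1.0]]
wrist_force: [0.4, 1.0, 1.1]
opening: -0.0
grip_force: 0.5
```

Emit:
move_arm([
  [[0,0,0,0.1,-1.2,0.8,0],[0,0,0,0,0,0,0]],
])

```text
t: 17.67
ee_pos: [600.3, 286.0, 131.4]
orientation: [[-0.082, 0.997, -0.0], [0.997, 0.082, -0.001], [-0.001, -0.0, -1.0]]
wrist_force: [-0.2, 0.9, 0.1]
opening: 0.3
grip_force: 0.4
```

Emit:
move_arm([
  [[0,0,0,0.1,-1,0.6,0],[0,0,0,0,0,0,0]],
])

```text
t: 17.83
ee_pos: [600.4, 285.0, 132.0]
orientation: [[-0.082, 0.997, -0.0], [0.997, 0.082, -0.001], [-0.001, -0.0, -1.0]]
wrist_force: [0.9, 0.2, 0.4]
opening: 0.1
grip_force: 0.3
```

```bash
python3 lev.py | grep -v ' 400 '
```

```text
[600.3 285.1 131.9] [-0.6  1.  -0.7]
L [455.2 188.8] [(0, [459.5, 175.5]), (0.25, [464.0, 174.9]), (0.5, [467.9, 175.1]), (0.75, [471.0, 176.3]), (0.85, [471.9, 177.0]), (0.95, [472.7, 177.7]), (1.05, [473.3, 178.6])]
R [412.3 198.7] [(0, [415.3, 185.5]), (0.25, [410.4, 187.0]), (0.5, [405.6, 189.3]), (0.75, [401.3, 192.1]), (0.85, [399.8, 193.4]), (0.95, [398.4, 194.7]), (1.05, [397.1, 196.1])]
168 455 .............++###################++++++++........
169 455 .............++####################++++++.........
170 455 .............++++##################++.............
171 455 .............++++#############++++................
172 455 .............++++########++++.....................
173 455 ............++++#######+..........................
174 455 ..........++++++######+...........................
175 455 ........+####+++#####+............................
176 455 .......+#####++######+............................
177 455 .......#####+++####++.............................
178 455 ......+###++...++.................................
179 455 .....+###+..................................
[... 486 characters left out ...]
 ##+...............................................
189 455 ++................................................
190 455 ..................................................
191 455 ..................................................
192 455 ..................................................
193 455 ..................................................
194 455 ..................................................
195 455 ..................................................
196 455 ..................................................
197 455 ..................................................
198 455 ..................................................
199 455 ..................................................
```

The lever is following at θ ≈ 0.4 with slack still to take up. I continue gently.

Emit:
move_arm([
  [[0,0,0,0.1,-1.2,0.6,0],[0,0,0,0,0,0,0]],
])

```text
t: 18.05
ee_pos: [600.5, 283.9, 132.6]
orientation: [[-0.082, 0.997, -0.0], [0.997, 0.082, -0.0], [-0.0, -0.0, -1.0]]
wrist_force: [-0.6, 0.9, -0.3]
opening: -0.1
grip_force: 0.2
```

Emit:
move_arm([
  [[0,0,0,0.1,-1.2,0.5,0],[0,0,0,0,0,0,0]],
])

```text
t: 18.22
ee_pos: [600.6, 282.9, 133.3]
orientation: [[-0.082, 0.997, -0.0], [0.997, 0.082, -0.0], [-0.0, -0.0, -1.0]]
wrist_force: [0.2, 1.0, -1.0]
opening: -0.1
grip_force: 0.3
```

Emit:
move_arm([
  [[0,0,0,0.1,-1.2,0.5,0],[0,0,0,0,0,0,0]],
])

```text
t: 18.38
ee_pos: [600.7, 281.7, 133.8]
orientation: [[-0.082, 0.997, -0.0], [0.997, 0.082, 0.0], [0.0, -0.0, -1.0]]
wrist_force: [-0.7, 1.4, -0.0]
opening: 0.1
grip_force: 0.4
```

Emit:
move_arm([
  [[0,0,0,0.1,-1.2,0.4,0],[0,0,0,0,0,0,0]],
])

```text
t: 18.55
ee_pos: [600.8, 280.7, 134.2]
orientation: [[-0.082, 0.997, -0.0], [0.997, 0.082, 0.0], [0.0, 0.0, -1.0]]
wrist_force: [-0.5, 1.1, -0.9]
opening: -0.2
grip_force: 0.7
```

Emit:
move_arm([
  [[0,0,0,0.1,-1.2,0.4,0],[0,0,0,0,0,0,0]],
])

```text
t: 18.72
ee_pos: [600.9, 279.4, 134.5]
orientation: [[-0.082, 0.997, -0.0], [0.997, 0.082, 0.0], [0.0, -0.0, -1.0]]
wrist_force: [0.4, 1.5, -0.8]
opening: -0.1
grip_force: 0.8
```

Left is at about 0.3 rad and lightly loaded. I switch to the right lever.

Emit:
move_arm([
  [[0,0,0,-0.8,10,0,0],[0,0,0,0,0,15,0],[0,0,0,0,0,15,0],[0,0,0,2.5,-31,0,0],[0,0,0,2.5,-31,0,0]],
])

```text
t: 19.13
ee_pos: [605.9, 229.2, 165.9]
orientation: [[-0.086, 0.996, 0.003], [0.996, 0.086, 0.001], [0.0, 0.003, -1.0]]
wrist_force: [0.2, -0.0, -0.1]
opening: 0.0
grip_force: 0.0
```

Emit:
move_arm([
  [[0,0,0,2.5,-32,0,0],[0,0,0,2.5,-32,0,0],[0,0,0,2.6,-32,0,0],[0,0,0,2.6,-32,0,0],[0,0,0,2.5,-30,0,0]],
])

```text
t: 19.55
ee_pos: [618.0, 67.9, 164.9]
orientation: [[-0.082, 0.997, 0.001], [0.997, 0.082, -0.001], [-0.001, 0.001, -1.0]]
wrist_force: [1.1, 0.2, -0.1]
opening: -0.2
grip_force: 0.0
```

Emit:
move_arm([
  [[0,0,0,0,0,-10,0],[0,0,0,0,0,-20,0],[0,0,0,0,0,-15,0],[0,0,0,0,0,-6,0],[0,0,0,0,0,0,0]],
])

```text
t: 19.97
ee_pos: [616.5, 69.7, 111.5]
orientation: [[-0.082, 0.997, -0.004], [0.997, 0.082, -0.001], [-0.0, -0.004, -1.0]]
wrist_force: [0.6, 0.1, -0.3]
opening: 0.2
grip_force: 0.0
```

Emit:
move_arm([
  [[0,0,0,-0.3,4,0,0],[0,0,0,-0.3,4,0,0],[0,0,0,0,0,0,0]],
])

```text
t: 20.22
ee_pos: [618.1, 78.9, 114.9]
orientation: [[-0.083, 0.997, 0.002], [0.997, 0.083, 0.001], [0.0, 0.002, -1.0]]
wrist_force: [0.7, -0.4, -0.4]
opening: -0.3
grip_force: 0.0
```

```bash
sed -i 's/(400,440)/(385,425)/;s/range(8,40)/range(8,45)/' lev.py; python3 lev.py
```

```text
[618.   78.5 114.8] [0.3 0.3 1. ]
L [455.2 188.8] [(0, [459.5, 175.5]), (0.25, [464.0, 174.9]), (0.5, [467.9, 175.1]), (0.75, [471.0, 176.3]), (0.85, [471.9, 177.0]), (0.95, [472.7, 177.7]), (1.05, [473.3, 178.6])]
R [412.3 198.7] [(0, [415.3, 185.5]), (0.25, [410.4, 187.0]), (0.5, [405.6, 189.3]), (0.75, [401.3, 192.1]), (0.85, [399.8, 193.4]), (0.95, [398.4, 194.7]), (1.05, [397.1, 196.1])]
168 385 ###########################+............
169 385 ##########################+.............
170 385 #########################+..............
171 385 ########################+...............
172 385 #######################.................
173 385 ######################+.................
174 385 #####################+..................
175 385 #####################+..................
176 385 #####################+..................
177 385 #####################+..................
178 385 #####################+..................
179 385 +####################+..................
180 385 +####################+..................
181 385 .+###################+..................
182 385 ..+#######
[... 2591 characters left out ...]
 ..................................................
194 455 ..................................................
195 455 ..................................................
196 455 ..................................................
197 455 ..................................................
198 455 ..................................................
199 455 ..................................................
200 455 ..................................................
201 455 ..................................................
202 455 ..................................................
203 455 ..................................................
204 455 ..................................................
```

Emit:
move_arm([
  [[0,0,0,-0.15,2,0,0],[0,0,0,-0.15,2,0.5,0],[0,0,0,-0.12,1.5,1.5,0],[0,0,0,0,0,0,0]],
])

```text
t: 20.6
ee_pos: [617.0, 83.2, 116.0]
orientation: [[-0.082, 0.997, 0.001], [0.997, 0.082, -0.0], [-0.0, 0.001, -1.0]]
wrist_force: [0.4, -0.0, 0.1]
opening: -0.1
grip_force: 0.2
```

Emit:
move_arm([
  [[0,0,0,-0.12,1.5,1.8,0],[0,0,0,-0.12,1.5,1.8,0],[0,0,0,-0.12,1.5,1.8,0],[0,0,0,0,0,0,0]],
])

```text
t: 20.93
ee_pos: [616.7, 87.6, 121.5]
orientation: [[-0.082, 0.997, 0.001], [0.997, 0.082, 0.0], [-0.0, 0.001, -1.0]]
wrist_force: [-0.3, -0.6, 0.1]
opening: 0.2
grip_force: 0.6
```

Emit:
move_arm([
  [[0,0,0,-0.15,2,2,0],[0,0,0,-0.15,2,2,0],[0,0,0,0,0,0,0]],
])

```text
t: 21.18
ee_pos: [616.5, 91.8, 125.7]
orientation: [[-0.082, 0.997, 0.001], [0.997, 0.082, 0.0], [0.0, 0.001, -1.0]]
wrist_force: [0.8, -0.3, 0.6]
opening: 0.1
grip_force: 0.8
```

Emit:
move_arm([
  [[0,0,0,-0.15,2,1.6,0],[0,0,0,-0.1,1.5,1.2,0],[0,0,0,0,0,0,0]],
])

```text
t: 21.43
ee_pos: [616.2, 95.3, 128.3]
orientation: [[-0.082, 0.997, 0.001], [0.997, 0.082, 0.0], [0.0, 0.001, -1.0]]
wrist_force: [-0.9, -1.5, 1.5]
opening: -0.2
grip_force: 0.9
```

Emit:
move_arm([
  [[0,0,0,-0.1,1.5,1,0],[0,0,0,-0.1,1.5,1,0],[0,0,0,0,0,0,0]],
])

```text
t: 21.68
ee_pos: [615.7, 98.5, 129.9]
orientation: [[-0.082, 0.997, 0.0], [0.997, 0.082, 0.001], [0.001, 0.0, -1.0]]
wrist_force: [0.3, -1.7, 1.2]
opening: 0.2
grip_force: 0.6
```

Emit:
move_arm([
  [[0,0,0,-0.1,1.3,0.9,0],[0,0,0,-0.1,1.3,0.8,0],[0,0,0,0,0,0,0]],
])

```text
t: 21.93
ee_pos: [615.5, 101.0, 131.4]
orientation: [[-0.082, 0.997, -0.0], [0.997, 0.082, 0.0], [0.0, -0.0, -1.0]]
wrist_force: [-0.3, -1.4, 1.3]
opening: 0.1
grip_force: 0.5
```

Emit:
move_arm([
  [[0,0,0,-0.1,1.3,0.7,0],[0,0,0,-0.1,1.3,0.6,0],[0,0,0,0,0,0,0]],
])

```text
t: 22.18
ee_pos: [615.3, 103.5, 132.8]
orientation: [[-0.082, 0.997, 0.0], [0.997, 0.082, 0.0], [0.0, 0.0, -1.0]]
wrist_force: [-0.8, -0.5, 0.3]
opening: 0.3
grip_force: 0.4
```

Emit:
move_arm([
  [[0,0,0,-0.1,1.3,0.5,0],[0,0,0,-0.1,1.3,0.5,0],[0,0,0,0,0,0,0]],
])

```text
t: 22.43
ee_pos: [615.1, 105.9, 133.8]
orientation: [[-0.082, 0.997, 0.0], [0.997, 0.082, -0.0], [-0.0, -0.0, -1.0]]
wrist_force: [0.5, -2.2, 0.9]
opening: -0.2
grip_force: 0.7
```

Emit:
move_arm([
  [[0,0,0,-0.1,1.3,0.4,0],[0,0,0,0,0,0,0]],
])

```text
t: 22.6
ee_pos: [615.0, 106.9, 134.2]
orientation: [[-0.082, 0.997, 0.0], [0.997, 0.082, -0.0], [-0.0, 0.0, -1.0]]
wrist_force: [0.4, -2.1, 1.4]
opening: -0.3
grip_force: 1.1
```

Emit:
move_arm([
  [[0,0,0,-0.1,1.2,0.4,0],[0,0,0,0,0,0,0]],
])

```text
t: 22.77
ee_pos: [614.9, 107.9, 134.6]
orientation: [[-0.082, 0.997, 0.0], [0.997, 0.082, -0.001], [-0.001, -0.0, -1.0]]
wrist_force: [-0.3, -3.6, 0.6]
opening: 0.0
grip_force: 1.6
```

Emit:
move_arm([
  [[0,0,0,-0.1,1.2,0.3,0],[0,0,0,0,0,0,0]],
])

```text
t: 22.93
ee_pos: [614.8, 109.1, 134.9]
orientation: [[-0.082, 0.997, 0.0], [0.997, 0.082, -0.001], [-0.001, 0.0, -1.0]]
wrist_force: [-0.3, -4.4, 0.9]
opening: -0.0
grip_force: 2.0
```

Emit:
move_arm([
  [[0,0,0,-0.1,1.2,0.3,0],[0,0,0,0,0,0,0]],
])

```text
t: 23.1
ee_pos: [614.7, 110.4, 135.1]
orientation: [[-0.082, 0.997, 0.0], [0.997, 0.082, -0.001], [-0.001, -0.0, -1.0]]
wrist_force: [0.2, -4.6, 1.0]
opening: 0.3
grip_force: 2.2
```

Emit:
move_arm([
  [[0,0,0,-0.1,1.2,0.2,0],[0,0,0,0,0,0,0]],
])

```text
t: 23.27
ee_pos: [614.6, 111.4, 135.3]
orientation: [[-0.082, 0.997, 0.0], [0.997, 0.082, -0.001], [-0.001, -0.0, -1.0]]
wrist_force: [-0.2, -5.0, 1.2]
opening: -0.1
grip_force: 2.6
```

Emit:
move_arm([
  [[0,0,0,-0.1,1.2,0.2,0],[0,0,0,0,0,0,0]],
])

```text
t: 23.43
ee_pos: [614.5, 112.1, 135.4]
orientation: [[-0.081, 0.997, -0.0], [0.997, 0.081, -0.002], [-0.002, -0.0, -1.0]]
wrist_force: [0.3, -6.9, 0.4]
opening: -0.2
grip_force: 3.1
```

Emit:
move_arm([
  [[0,0,0,-0.1,1.2,0.1,0],[0,0,0,0,0,0,0]],
])

```text
t: 23.6
ee_pos: [614.5, 112.8, 135.6]
orientation: [[-0.081, 0.997, 0.0], [0.997, 0.081, -0.003], [-0.003, -0.0, -1.0]]
wrist_force: [-0.1, -7.7, 1.4]
opening: 0.2
grip_force: 3.7
```

The right lever stalls near 0.18 rad at 7.7 N, so I go back to the left.

Emit:
move_arm([
  [[0,0,0,1,-15,0,0],[0,0,0,0,0,15,0],[0,0,0,0,0,15,0],[0,0,0,-2.7,33,0,0],[0,0,0,-2.7,34,0,0]],
])

```text
t: 24.02
ee_pos: [611.1, 165.9, 167.1]
orientation: [[-0.078, 0.997, 0.002], [0.997, 0.078, 0.003], [0.003, 0.003, -1.0]]
wrist_force: [1.1, 0.7, -0.2]
opening: -0.1
grip_force: 0.0
```

Emit:
move_arm([
  [[0,0,0,-2.7,34,0,0],[0,0,0,-2.7,34,0,0],[0,0,0,-2.7,34,0,0],[0,0,0,-2.7,32,0,0],[0,0,0,0,0,0,0]],
])

```text
t: 24.43
ee_pos: [597.4, 307.5, 164.8]
orientation: [[-0.09, 0.996, -0.002], [0.996, 0.09, 0.005], [0.005, -0.001, -1.0]]
wrist_force: [-0.4, 0.5, 0.4]
opening: -0.2
grip_force: 0.0
```

Emit:
move_arm([
  [[0,0,0,0,0,-10,0],[0,0,0,0,0,-15,0],[0,0,0,0,0,-6,0],[0,0,0,0.4,-5,0,0],[0,0,0,0,0,0,0]],
])

```text
t: 24.85
ee_pos: [599.4, 293.1, 133.8]
orientation: [[-0.08, 0.997, -0.002], [0.997, 0.08, -0.001], [-0.001, -0.002, -1.0]]
wrist_force: [0.1, 0.1, 0.5]
opening: -0.2
grip_force: 0.0
```

```bash
python3 lev.py | grep -E '^\[|(16[89]|1[789].) 385|(17|18). 455'
```

```text
[599.9 293.8 134.8] [-0.2  0.1  0. ]
168 385 ...............+#.......................
169 385 ...............##.......................
170 385 ..............+#+.......................
171 385 ..............+#........................
172 385 ..............+#........................
173 385 .............+##........................
174 385 .............+#+........................
175 385 ............+##+........................
176 385 ............+##+........................
177 385 ............+++.........................
178 385 .............+..........................
179 385 ........................................
180 385 ........................................
181 385 ........................................
182 385 ........................................
183 385 ........................................
184 385 ...+....................................
185 385 ..+++...................................
186 385 ..++++..................................
187 385 ..++++..................................
188 385 ...++++..................+..............
189 385 ...++++.................+#
[... 984 characters left out ...]
 .....+###+........................................
179 455 ....+###+.........................................
180 455 ....###+..........................................
181 455 ...+###...........................................
182 455 ...###+...........................................
183 455 ..+##+............................................
184 455 .+##+.............................................
185 455 +##+..............................................
186 455 ###...............................................
187 455 ##+...............................................
188 455 ##+...............................................
189 455 ++................................................
```

Emit:
move_arm([
  [[0,0,0,0.4,-5,0,0],[0,0,0,0.4,-5,0,0],[0,0,0,0.3,-3,0,0],[0,0,0,0,0,0,0]],
])

```text
t: 25.23
ee_pos: [601.2, 281.2, 135.3]
orientation: [[-0.081, 0.997, 0.001], [0.997, 0.081, 0.0], [0.0, 0.001, -1.0]]
wrist_force: [0.7, 0.3, -1.1]
opening: -0.1
grip_force: 0.0
```

Emit:
move_arm([
  [[0,0,0,0.1,-1.2,0.3,0],[0,0,0,0.1,-1.2,0.3,0],[0,0,0,0,0,0,0]],
])

```text
t: 25.48
ee_pos: [601.0, 280.1, 135.5]
orientation: [[-0.082, 0.997, 0.0], [0.997, 0.082, 0.001], [0.001, 0.0, -1.0]]
wrist_force: [-0.1, 0.2, 0.2]
opening: -0.3
grip_force: 0.3
```

Emit:
move_arm([
  [[0,0,0,0.1,-1.2,0.3,0],[0,0,0,0,0,0,0]],
])

```text
t: 25.65
ee_pos: [601.0, 279.2, 135.7]
orientation: [[-0.082, 0.997, 0.0], [0.997, 0.082, 0.001], [0.001, 0.0, -1.0]]
wrist_force: [0.5, 1.8, 0.4]
opening: 0.1
grip_force: 0.9
```

Emit:
move_arm([
  [[0,0,0,0.1,-1.2,0.3,0],[0,0,0,0,0,0,0]],
])

```text
t: 25.82
ee_pos: [601.1, 278.1, 136.0]
orientation: [[-0.082, 0.997, 0.0], [0.997, 0.082, 0.001], [0.001, 0.0, -1.0]]
wrist_force: [0.3, 2.9, -0.3]
opening: 0.1
grip_force: 1.4
```

Emit:
move_arm([
  [[0,0,0,0.1,-1.2,0.3,0],[0,0,0,0.05,-0.8,0.1,0],[0,0,0,0,0,0,0]],
])

```text
t: 26.07
ee_pos: [601.3, 276.0, 136.4]
orientation: [[-0.082, 0.997, 0.0], [0.997, 0.082, 0.001], [0.001, 0.0, -1.0]]
wrist_force: [-0.3, 4.3, 0.6]
opening: 0.0
grip_force: 2.1
```

Emit:
move_arm([
  [[0,0,0,0.1,-1.2,0.2,0],[0,0,0,0.05,-0.8,0.1,0],[0,0,0,0,0,0,0]],
])

```text
t: 26.32
ee_pos: [601.4, 273.4, 136.6]
orientation: [[-0.082, 0.997, 0.0], [0.997, 0.082, 0.0], [0.0, 0.0, -1.0]]
wrist_force: [0.2, 4.4, -0.4]
opening: 0.1
grip_force: 2.1
```

Emit:
move_arm([
  [[0,0,0,0.1,-1.2,0.1,0],[0,0,0,0,0,0,0]],
])

```text
t: 26.48
ee_pos: [601.6, 272.1, 136.7]
orientation: [[-0.082, 0.997, 0.0], [0.997, 0.082, 0.0], [0.0, 0.0, -1.0]]
wrist_force: [-0.2, 4.0, 0.4]
opening: -0.0
grip_force: 2.0
```

Emit:
move_arm([
  [[0,0,0,0.1,-1,0.1,0],[0,0,0,0,0,0,0]],
])

```text
t: 26.65
ee_pos: [601.6, 271.3, 136.7]
orientation: [[-0.082, 0.997, -0.0], [0.997, 0.082, 0.0], [0.0, -0.0, -1.0]]
wrist_force: [-0.5, 4.9, 0.4]
opening: -0.2
grip_force: 2.3
```

Left is at about 0.12 rad. Now the right again.

Emit:
move_arm([
  [[0,0,0,-1,15,0,0],[0,0,0,0,0,15,0],[0,0,0,0,0,13,0],[0,0,0,2.6,-32,0,0],[0,0,0,2.7,-33,0,0]],
])

```text
t: 27.07
ee_pos: [606.1, 222.2, 165.2]
orientation: [[-0.086, 0.996, 0.002], [0.996, 0.086, -0.002], [-0.002, 0.001, -1.0]]
wrist_force: [0.1, -0.2, -0.5]
opening: -0.3
grip_force: 0.0
```

Emit:
move_arm([
  [[0,0,0,2.7,-33,0,0],[0,0,0,2.7,-33,0,0],[0,0,0,2.7,-33,0,0],[0,0,0,2,-27,0,0],[0,0,0,0,0,0,0]],
])

```text
t: 27.48
ee_pos: [615.8, 89.2, 164.4]
orientation: [[-0.075, 0.997, -0.001], [0.997, 0.075, -0.005], [-0.005, -0.002, -1.0]]
wrist_force: [0.6, 0.1, 0.4]
opening: -0.3
grip_force: 0.0
```

Emit:
move_arm([
  [[0,0,0,0,0,-10,0],[0,0,0,0,0,-15,0],[0,0,0,0,0,-3,0],[0,0,0,0,0,0,0]],
])

```text
t: 27.82
ee_pos: [614.3, 96.1, 134.3]
orientation: [[-0.083, 0.997, -0.005], [0.997, 0.083, -0.001], [-0.001, -0.005, -1.0]]
wrist_force: [-0.2, 0.1, 0.1]
opening: -0.1
grip_force: 0.0
```

Next I approach the right lever; contact is expected near y ≈ 109–112.

Emit:
move_arm([
  [[0,0,0,-0.4,5,0,0],[0,0,0,-0.3,4,0,0],[0,0,0,0,0,0,0]],
])

```text
t: 28.07
ee_pos: [615.7, 106.0, 137.4]
orientation: [[-0.084, 0.996, 0.001], [0.996, 0.084, 0.001], [0.0, 0.001, -1.0]]
wrist_force: [0.2, 0.2, 1.0]
opening: 0.0
grip_force: 0.0
```

Emit:
move_arm([
  [[0,0,0,-0.2,2,0.2,0],[0,0,0,-0.1,1.2,0.2,0],[0,0,0,0,0,0,0]],
])

```text
t: 28.32
ee_pos: [615.2, 107.9, 137.6]
orientation: [[-0.082, 0.997, 0.001], [0.997, 0.082, 0.0], [0.0, 0.001, -1.0]]
wrist_force: [0.2, -0.3, 0.3]
opening: -0.0
grip_force: 0.0
```

Emit:
move_arm([
  [[0,0,0,-0.1,1.2,0.2,0],[0,0,0,-0.1,1.2,0.2,0],[0,0,0,0,0,0,0]],
])

```text
t: 28.57
ee_pos: [614.8, 109.9, 137.6]
orientation: [[-0.082, 0.997, 0.0], [0.997, 0.082, 0.0], [0.0, 0.0, -1.0]]
wrist_force: [-0.5, -0.9, -0.4]
opening: -0.0
grip_force: 0.0
```

Emit:
move_arm([
  [[0,0,0,-0.1,1.2,0.2,0],[0,0,0,-0.1,0.8,0.2,0],[0,0,0,0,0,0,0]],
])

```text
t: 28.82
ee_pos: [614.7, 111.5, 138.0]
orientation: [[-0.082, 0.997, 0.0], [0.997, 0.082, -0.001], [-0.001, 0.0, -1.0]]
wrist_force: [0.6, -2.4, -0.1]
opening: 0.1
grip_force: 0.8
```

Emit:
move_arm([
  [[0,0,0,-0.1,1.2,0.2,0],[0,0,0,0,0.8,0.1,0],[0,0,0,0,0,0,0]],
])

```text
t: 29.07
ee_pos: [614.5, 113.3, 138.4]
orientation: [[-0.082, 0.997, 0.0], [0.997, 0.082, -0.001], [-0.001, 0.0, -1.0]]
wrist_force: [-0.1, -3.9, 0.3]
opening: -0.1
grip_force: 1.7
```

Emit:
move_arm([
  [[0,0,0,-0.1,1.2,0.1,0],[0,0,0,0,0.6,0,0],[0,0,0,0,0,0,0]],
])

```text
t: 29.32
ee_pos: [614.4, 115.4, 138.4]
orientation: [[-0.082, 0.997, 0.0], [0.997, 0.082, -0.001], [-0.001, 0.0, -1.0]]
wrist_force: [-0.5, -3.4, 0.7]
opening: -0.0
grip_force: 2.1
```

Emit:
move_arm([
  [[0,0,0,-0.1,1,0.1,0],[0,0,0,0,0,0,0]],
])

```text
t: 29.48
ee_pos: [614.3, 116.6, 138.5]
orientation: [[-0.082, 0.997, 0.0], [0.997, 0.082, -0.0], [-0.0, 0.0, -1.0]]
wrist_force: [0.2, -3.9, 1.3]
opening: -0.0
grip_force: 2.0
```

Emit:
move_arm([
  [[0,0,0,-0.1,1,0,0],[0,0,0,0,0,0,0]],
])

```text
t: 29.65
ee_pos: [614.2, 117.8, 138.4]
orientation: [[-0.082, 0.997, 0.0], [0.997, 0.082, 0.0], [0.0, 0.0, -1.0]]
wrist_force: [0.5, -4.6, 1.2]
opening: 0.2
grip_force: 1.9
```

Emit:
move_arm([
  [[0,0,0,-0.1,1,0,0],[0,0,0,0,0,0,0]],
])

```text
t: 29.82
ee_pos: [614.1, 118.7, 138.4]
orientation: [[-0.082, 0.997, 0.0], [0.997, 0.082, -0.0], [-0.0, 0.0, -1.0]]
wrist_force: [0.4, -4.3, 1.6]
opening: 0.2
grip_force: 2.1
```

Emit:
move_arm([
  [[0,0,0,-0.1,1,0,0],[0,0,0,0,0,0,0]],
])

```text
t: 29.98
ee_pos: [614.0, 119.6, 138.4]
orientation: [[-0.082, 0.997, 0.0], [0.997, 0.082, -0.0], [-0.0, -0.0, -1.0]]
wrist_force: [0.6, -4.2, 1.6]
opening: -0.1
grip_force: 2.2
```

Emit:
move_arm([
  [[0,0,0,-0.1,1,0,0],[0,0,0,0,0,0,0]],
])

```text
t: 30.15
ee_pos: [613.9, 120.6, 138.3]
orientation: [[-0.082, 0.997, -0.0], [0.997, 0.082, -0.0], [-0.0, -0.0, -1.0]]
wrist_force: [0.2, -4.2, 0.2]
opening: -0.0
grip_force: 2.4
```

Emit:
move_arm([
  [[0,0,0,-0.1,1,0,0],[0,0,0,0,0,0,0]],
])

```text
t: 30.32
ee_pos: [613.8, 121.5, 138.2]
orientation: [[-0.082, 0.997, -0.0], [0.997, 0.082, -0.0], [-0.0, -0.0, -1.0]]
wrist_force: [1.0, -5.0, -0.2]
opening: 0.2
grip_force: 2.3
```

Emit:
move_arm([
  [[0,0,0,0,0.6,0,0],[0,0,0,0,0,0,0]],
])

```text
t: 30.48
ee_pos: [613.7, 122.2, 138.1]
orientation: [[-0.082, 0.997, -0.0], [0.997, 0.082, -0.0], [-0.0, -0.0, -1.0]]
wrist_force: [-0.5, -5.3, -0.7]
opening: 0.0
grip_force: 2.5
```

Right is about upright. Back to the left to finish it.

Emit:
move_arm([
  [[0,0,0,1,-15,0,0],[0,0,0,0,0,15,0],[0,0,0,0,0,13,0],[0,0,0,-2.7,32,0,0],[0,0,0,-2.7,33,0,0]],
])

```text
t: 30.9
ee_pos: [610.4, 171.9, 167.9]
orientation: [[-0.078, 0.997, 0.002], [0.997, 0.078, 0.004], [0.003, 0.002, -1.0]]
wrist_force: [0.2, 0.2, -0.3]
opening: 0.1
grip_force: 0.0
```

Emit:
move_arm([
  [[0,0,0,-2.7,33,0,0],[0,0,0,-2.7,33,0,0],[0,0,0,-2.7,33,0,0],[0,0,0,-1,12,0,0],[0,0,0,0,0,0,0]],
])

```text
t: 31.32
ee_pos: [599.2, 287.3, 165.9]
orientation: [[-0.087, 0.996, -0.001], [0.996, 0.087, 0.003], [0.003, -0.001, -1.0]]
wrist_force: [-0.3, -0.5, -0.5]
opening: -0.1
grip_force: 0.0
```

```bash
python3 lev.py | grep -E '^\[|(16[89]|1[789].) 385|(17|18). 455'
```

```text
[599.6 285.  166. ] [-0.2 -0.7 -0.9]
168 385 ...............##.......................
169 385 ...............#+.......................
170 385 ...............#+.......................
171 385 ..............+#+.......................
172 385 ..............+#........................
173 385 .............+##........................
174 385 .............+#+........................
175 385 ............+##+........................
176 385 ............+##.........................
177 385 ............+++.........................
178 385 .............+..........................
179 385 ........................................
180 385 ........................................
181 385 ................+.......................
182 385 ........................................
183 385 ........................................
184 385 ...++...................................
185 385 ..+++...................................
186 385 ..++++......................++..........
187 385 ...+++......................+#+.........
188 385 ..+++++....................+##+.........
189 385 ...++++...................
[... 984 characters left out ...]
 ...+###+..........................................
179 455 ...+##+...........................................
180 455 ...###............................................
181 455 ..+##+............................................
182 455 ..###.............................................
183 455 .+##+.............................................
184 455 +###..............................................
185 455 +##+..............................................
186 455 ##+...............................................
187 455 ##................................................
188 455 #+................................................
189 455 +.................................................
```

Emit:
move_arm([
  [[0,0,0,0,0,-10,0],[0,0,0,0,0,-15,0],[0,0,0,0,0,-3,0],[0,0,0,0,0,0,0]],
])

```text
t: 31.7
ee_pos: [599.3, 281.0, 136.3]
orientation: [[-0.08, 0.997, -0.004], [0.997, 0.08, -0.002], [-0.001, -0.004, -1.0]]
wrist_force: [0.1, 0.4, -0.3]
opening: 0.4
grip_force: 0.0
```

Emit:
move_arm([
  [[0,0,0,0.3,-3,0,0],[0,0,0,0.2,-2,0,0],[0,0,0,0.1,-1.2,0,0],[0,0,0,0,0,0,0]],
])

```text
t: 32.03
ee_pos: [601.5, 276.5, 139.3]
orientation: [[-0.081, 0.997, 0.001], [0.997, 0.081, 0.001], [0.0, 0.001, -1.0]]
wrist_force: [0.1, 0.2, 0.6]
opening: -0.0
grip_force: 0.0
```

Emit:
move_arm([
  [[0,0,0,0.1,-1.2,0,0],[0,0,0,0.1,-1.2,0.1,0],[0,0,0,0,0,0,0]],
])

```text
t: 32.28
ee_pos: [601.2, 274.5, 138.8]
orientation: [[-0.082, 0.997, 0.0], [0.997, 0.082, 0.0], [0.0, 0.0, -1.0]]
wrist_force: [1.0, 0.3, 0.3]
opening: 0.4
grip_force: 0.0
```

Emit:
move_arm([
  [[0,0,0,0.1,-1.2,0.1,0],[0,0,0,0.1,-1,0,0],[0,0,0,0,0,0,0]],
])

```text
t: 32.53
ee_pos: [601.4, 272.6, 138.8]
orientation: [[-0.082, 0.997, 0.0], [0.997, 0.082, 0.0], [0.0, 0.0, -1.0]]
wrist_force: [0.1, 0.9, 1.4]
opening: 0.3
grip_force: 0.2
```

Emit:
move_arm([
  [[0,0,0,0.1,-1,0.1,0],[0,0,0,0,0,0,0]],
])

```text
t: 32.7
ee_pos: [601.4, 271.5, 138.8]
orientation: [[-0.082, 0.997, 0.0], [0.997, 0.082, 0.0], [0.0, 0.0, -1.0]]
wrist_force: [-0.6, 0.3, 0.4]
opening: -0.2
grip_force: 0.3
```

Emit:
move_arm([
  [[0,0,0,0.1,-1,0,0],[0,0,0,0,0,0,0]],
])

```text
t: 32.87
ee_pos: [601.6, 270.4, 138.8]
orientation: [[-0.082, 0.997, 0.0], [0.997, 0.082, 0.0], [0.0, 0.0, -1.0]]
wrist_force: [0.2, 0.2, -0.3]
opening: 0.0
grip_force: 0.4
```

Emit:
move_arm([
  [[0,0,0,0.1,-1.2,0,0],[0,0,0,0,0,0,0]],
])

```text
t: 33.03
ee_pos: [601.6, 269.3, 138.8]
orientation: [[-0.082, 0.997, 0.0], [0.997, 0.082, 0.0], [0.0, 0.0, -1.0]]
wrist_force: [-0.5, 1.0, 1.2]
opening: 0.3
grip_force: 0.5
```

Emit:
move_arm([
  [[0,0,0,0.1,-1.2,0,0],[0,0,0,0,0,0,0]],
])

```text
t: 33.2
ee_pos: [601.8, 268.3, 138.9]
orientation: [[-0.082, 0.997, 0.0], [0.997, 0.082, 0.001], [0.001, 0.0, -1.0]]
wrist_force: [-1.1, 1.7, 0.6]
opening: -0.1
grip_force: 0.9
```

Emit:
move_arm([
  [[0,0,0,0.1,-1.2,0,0],[0,0,0,0,0,0,0]],
])

```text
t: 33.37
ee_pos: [601.8, 267.4, 139.0]
orientation: [[-0.082, 0.997, 0.0], [0.997, 0.082, 0.001], [0.001, 0.0, -1.0]]
wrist_force: [0.2, 3.5, 1.3]
opening: -0.1
grip_force: 1.6
```

Emit:
move_arm([
  [[0,0,0,0.1,-1,0,0],[0,0,0,0,0,0,0]],
])

```text
t: 33.53
ee_pos: [601.9, 266.2, 138.9]
orientation: [[-0.082, 0.997, 0.0], [0.997, 0.082, 0.001], [0.001, 0.0, -1.0]]
wrist_force: [-0.3, 3.1, 1.3]
opening: -0.0
grip_force: 1.9
```

Emit:
move_arm([
  [[0,0,0,0.1,-1,0,0],[0,0,0,0,0,0,0]],
])

```text
t: 33.7
ee_pos: [602.0, 265.1, 138.8]
orientation: [[-0.082, 0.997, 0.0], [0.997, 0.082, 0.001], [0.001, 0.0, -1.0]]
wrist_force: [-0.7, 3.9, 1.2]
opening: -0.2
grip_force: 2.1
```

Emit:
move_arm([
  [[0,0,0,0.1,-1,0,0],[0,0,0,0,0,0,0]],
])

```text
t: 33.87
ee_pos: [602.1, 264.2, 138.7]
orientation: [[-0.082, 0.997, -0.0], [0.997, 0.082, 0.001], [0.001, -0.0, -1.0]]
wrist_force: [-0.8, 5.2, 0.6]
opening: 0.4
grip_force: 2.5
```

Emit:
move_arm([
  [[0,0,0,0.1,-1,0,0],[0,0,0,0,0,0,0]],
])

```text
t: 34.03
ee_pos: [602.1, 263.9, 138.7]
orientation: [[-0.083, 0.997, -0.0], [0.997, 0.083, 0.002], [0.002, -0.0, -1.0]]
wrist_force: [-1.1, 7.1, 1.2]
opening: -0.4
grip_force: 3.3
```

Left has hit its stop. I check the right again to its own stop.

Emit:
move_arm([
  [[0,0,0,-1,15,0,0],[0,0,0,0,0,15,0],[0,0,0,0,0,13,0],[0,0,0,2.6,-32,0,0],[0,0,0,2.7,-33,0,0]],
])

```text
t: 34.45
ee_pos: [606.7, 213.5, 166.9]
orientation: [[-0.086, 0.996, 0.001], [0.996, 0.086, -0.002], [-0.002, 0.001, -1.0]]
wrist_force: [0.5, -0.9, -0.3]
opening: 0.5
grip_force: 0.0
```

Emit:
move_arm([
  [[0,0,0,2.7,-33,0,0],[0,0,0,2.7,-33,0,0],[0,0,0,2.6,-32,0,0],[0,0,0,0.8,-10,0,0],[0,0,0,0,0,0,0]],
])

```text
t: 34.87
ee_pos: [615.2, 101.2, 166.2]
orientation: [[-0.077, 0.997, -0.001], [0.997, 0.077, -0.003], [-0.002, -0.002, -1.0]]
wrist_force: [-0.1, 0.2, 0.1]
opening: 0.3
grip_force: 0.0
```

```bash
python3 lev.py | grep -E '^\[|(18|19). 385|(17|18). 455'
```

```text
[615.1 103.3 166.3] [ 0.1  0.9 -0.4]
180 385 ..............+++######+................
181 385 ..............+++######.................
182 385 ...............++#####+.................
183 385 ...............++####+..................
184 385 ...+............++++....................
185 385 ..+++...................................
186 385 ..+++...................................
187 385 ..++++......................++..........
188 385 ...++++.....................++..........
189 385 ...++++.....................##..........
190 385 ..+++++.....................#+..........
191 385 ..++++++....................#+..........
192 385 .++++++++..................+#+..........
193 385 ..+++++++..................+#...........
194 385 ..++++++++................+##...........
195 385 ..++++++++...............+##+...........
196 385 .+++++++++.............+++##+...........
197 385 .++++++++++.............+###+...........
198 385 .++++++++++.............+###+...........
199 385 .+++++++++++............+##++...........
170 455 ..................................................
171 455 ................
[... 396 characters left out ...]
 ..##+.............................................
179 455 ..##+.............................................
180 455 .+##+.............................................
181 455 .+#+..............................................
182 455 .##+..............................................
183 455 +#+...............................................
184 455 ##+...............................................
185 455 ##................................................
186 455 #+................................................
187 455 #+................................................
188 455 #.................................................
189 455 +.................................................
```

Emit:
move_arm([
  [[0,0,0,0,0,-10,0],[0,0,0,0,0,-15,0],[0,0,0,0,0,-3,0],[0,0,0,0,0,0,0]],
])

```text
t: 35.25
ee_pos: [613.6, 106.3, 136.3]
orientation: [[-0.084, 0.996, -0.004], [0.996, 0.084, -0.001], [-0.0, -0.004, -1.0]]
wrist_force: [-0.2, 0.2, 0.4]
opening: -0.5
grip_force: 0.0
```

Emit:
move_arm([
  [[0,0,0,-0.4,5,0,0],[0,0,0,-0.3,4,0,0],[0,0,0,-0.1,1.2,0,0],[0,0,0,0,0,0,0]],
])

```text
t: 35.58
ee_pos: [614.8, 116.1, 139.5]
orientation: [[-0.083, 0.997, 0.001], [0.997, 0.083, 0.0], [0.0, 0.001, -1.0]]
wrist_force: [-0.3, 0.5, -0.3]
opening: 0.0
grip_force: 0.0
```

Emit:
move_arm([
  [[0,0,0,-0.1,1.2,0,0],[0,0,0,-0.1,1,0,0],[0,0,0,0,0,0,0]],
])

```text
t: 35.83
ee_pos: [614.4, 117.4, 138.9]
orientation: [[-0.082, 0.997, 0.0], [0.997, 0.082, 0.0], [0.0, 0.0, -1.0]]
wrist_force: [0.0, -0.2, 0.6]
opening: -0.2
grip_force: 0.0
```

Emit:
move_arm([
  [[0,0,0,-0.1,1,0,0],[0,0,0,0,0,0,0]],
])

```text
t: 36.0
ee_pos: [614.2, 118.2, 138.8]
orientation: [[-0.082, 0.997, 0.0], [0.997, 0.082, 0.0], [0.0, 0.0, -1.0]]
wrist_force: [0.5, 0.7, -0.8]
opening: -0.1
grip_force: 0.0
```

Emit:
move_arm([
  [[0,0,0,-0.1,1,0,0],[0,0,0,0,0,0,0]],
])

```text
t: 36.17
ee_pos: [614.1, 119.3, 138.7]
orientation: [[-0.082, 0.997, -0.0], [0.997, 0.082, 0.0], [0.0, -0.0, -1.0]]
wrist_force: [-0.2, -0.3, -0.1]
opening: -0.0
grip_force: 0.0
```

Emit:
move_arm([
  [[0,0,0,-0.1,1,0,0],[0,0,0,0,0,0,0]],
])

```text
t: 36.33
ee_pos: [614.0, 120.4, 138.7]
orientation: [[-0.082, 0.997, -0.0], [0.997, 0.082, 0.0], [0.0, -0.0, -1.0]]
wrist_force: [0.2, 0.7, 0.4]
opening: -0.2
grip_force: 0.0
```

Emit:
move_arm([
  [[0,0,0,-0.1,1.2,0,0],[0,0,0,0,0,0,0]],
])

```text
t: 36.5
ee_pos: [613.9, 121.4, 138.7]
orientation: [[-0.082, 0.997, 0.0], [0.997, 0.082, -0.0], [-0.0, 0.0, -1.0]]
wrist_force: [-0.6, -0.5, 0.6]
opening: -0.1
grip_force: 0.3
```

Emit:
move_arm([
  [[0,0,0,-0.1,1,0,0],[0,0,0,0,0,0,0]],
])

```text
t: 36.67
ee_pos: [613.9, 122.1, 138.8]
orientation: [[-0.082, 0.997, 0.0], [0.997, 0.082, -0.001], [-0.001, 0.0, -1.0]]
wrist_force: [-0.8, -2.5, -0.5]
opening: -0.1
grip_force: 0.9
```

Emit:
move_arm([
  [[0,0,0,-0.1,1,0,0],[0,0,0,0,0,0,0]],
])

```text
t: 36.83
ee_pos: [613.8, 122.4, 138.8]
orientation: [[-0.081, 0.997, 0.0], [0.997, 0.081, -0.002], [-0.002, 0.0, -1.0]]
wrist_force: [0.9, -4.0, 0.6]
opening: 0.3
grip_force: 2.2
```

Emit:
move_arm([
  [[0,0,0,-0.1,1,0,0],[0,0,0,0,0,0,0]],
])

```text
t: 37.0
ee_pos: [613.8, 122.7, 138.8]
orientation: [[-0.081, 0.997, 0.001], [0.997, 0.081, -0.003], [-0.003, 0.0, -1.0]]
wrist_force: [1.1, -7.5, 0.8]
opening: 0.2
grip_force: 3.2
```

The right is at a firm stop. I make a last check push on the left, then retreat and look.

Emit:
move_arm([
  [[0,0,0,1,-15,0,0],[0,0,0,0,0,15,0],[0,0,0,0,0,13,0],[0,0,0,-2.7,32,0,0],[0,0,0,-2.7,33,0,0]],
])

```text
t: 37.42
ee_pos: [610.3, 173.5, 168.1]
orientation: [[-0.078, 0.997, 0.002], [0.997, 0.078, 0.002], [0.002, 0.002, -1.0]]
wrist_force: [1.5, -0.7, 0.0]
opening: -0.4
grip_force: 0.0
```

Emit:
move_arm([
  [[0,0,0,-2.7,33,0,0],[0,0,0,-2.7,33,0,0],[0,0,0,-2.7,33,0,0],[0,0,0,-0.5,5,0,0],[0,0,0,0,0,0,0]],
])

```text
t: 37.83
ee_pos: [599.8, 281.0, 166.1]
orientation: [[-0.086, 0.996, -0.001], [0.996, 0.086, 0.001], [0.001, -0.001, -1.0]]
wrist_force: [0.3, 0.0, 0.7]
opening: -0.3
grip_force: 0.0
```

Emit:
move_arm([
  [[0,0,0,0,0,-10,0],[0,0,0,0,0,-15,0],[0,0,0,0,0,-3,0],[0,0,0,0,0,0,0],[0,0,0,0,0,0,0]],
])

```text
t: 38.25
ee_pos: [600.6, 277.0, 138.4]
orientation: [[-0.08, 0.997, -0.001], [0.997, 0.08, -0.0], [-0.0, -0.001, -1.0]]
wrist_force: [0.7, 0.3, -0.1]
opening: -0.0
grip_force: 0.0
```

Emit:
move_arm([
  [[0,0,0,0.3,-4,0,0],[0,0,0,0.2,-2,0,0],[0,0,0,0,0,0,0]],
])

```text
t: 38.5
ee_pos: [601.7, 271.7, 139.6]
orientation: [[-0.081, 0.997, 0.001], [0.997, 0.081, 0.0], [0.0, 0.001, -1.0]]
wrist_force: [-0.4, 0.8, -0.3]
opening: -0.2
grip_force: 0.0
```

Emit:
move_arm([
  [[0,0,0,0.2,-2,0,0],[0,0,0,0.1,-1.2,0,0],[0,0,0,0,0,0,0]],
])

```text
t: 38.75
ee_pos: [601.5, 269.0, 138.9]
orientation: [[-0.082, 0.997, 0.0], [0.997, 0.082, 0.0], [0.0, 0.0, -1.0]]
wrist_force: [0.1, -0.3, 0.4]
opening: -0.1
grip_force: 0.0
```

Emit:
move_arm([
  [[0,0,0,0.1,-1.2,0,0],[0,0,0,0,-1.2,0,0],[0,0,0,0,0,0,0]],
])

```text
t: 39.0
ee_pos: [601.5, 266.7, 138.7]
orientation: [[-0.082, 0.997, -0.0], [0.997, 0.082, -0.0], [-0.0, -0.0, -1.0]]
wrist_force: [0.6, 0.9, -0.3]
opening: -0.1
grip_force: 0.0
```

Emit:
move_arm([
  [[0,0,0,0.1,-1.2,0,0],[0,0,0,0,0,0,0]],
])

```text
t: 39.17
ee_pos: [601.6, 265.5, 138.6]
orientation: [[-0.082, 0.997, -0.0], [0.997, 0.082, -0.0], [-0.0, -0.0, -1.0]]
wrist_force: [0.1, 1.3, 0.4]
opening: 0.2
grip_force: 0.0
```

Emit:
move_arm([
  [[0,0,0,0.1,-1.2,0,0],[0,0,0,0,0,0,0]],
])

```text
t: 39.33
ee_pos: [601.6, 264.9, 138.7]
orientation: [[-0.082, 0.997, -0.0], [0.997, 0.082, 0.001], [0.001, -0.0, -1.0]]
wrist_force: [0.6, 1.1, -0.9]
opening: 0.3
grip_force: 0.8
```

Emit:
move_arm([
  [[0,0,0,0,-1,0,0],[0,0,0,0,0,0,0]],
])

```text
t: 39.5
ee_pos: [601.6, 264.5, 138.8]
orientation: [[-0.083, 0.997, -0.0], [0.997, 0.083, 0.002], [0.002, 0.0, -1.0]]
wrist_force: [-0.7, 4.4, -0.4]
opening: 0.1
grip_force: 2.1
```

Both levers are at their stops. I retreat and take the final look.

Emit:
move_arm([
  [[0,0,0,-1,15,0,0],[0,0,0,0,0,20,0],[0,0,0,0,0,30,0],[0,0,0,-30,0,20,0],[0,0,0,-35,0,10,0]],
])

```text
t: 39.92
ee_pos: [537.9, 279.2, 220.7]
orientation: [[-0.08, 0.997, 0.005], [0.997, 0.08, 0.001], [0.0, 0.005, -1.0]]
wrist_force: [-1.3, 0.0, 0.2]
opening: 0.0
grip_force: 0.0
```

Emit:
move_arm([
  [[0,0,0,-35,10,0,0],[0,0,0,-35,10,0,0],[0,0,0,-35,10,0,0],[0,0,0,-20,5,0,0],[0,0,0,0,0,0,0]],
])

```text
t: 40.33
ee_pos: [406.7, 314.3, 219.4]
orientation: [[-0.086, 0.996, -0.001], [0.996, 0.086, -0.001], [-0.001, -0.001, -1.0]]
wrist_force: [0.2, -0.6, -1.0]
opening: 0.1
grip_force: 0.0
```

```bash
python3 - <<'E'
from h import *
for i in range(4): a=grab('scene')
b=grab('top')
f=lambda d,x,y:cv2.resize(d['frame'][y:y+90,x:x+80],(400,450),interpolation=2)
cv2.imwrite('pics/m8.png',np.hstack([f(a,390,140),f(b,170,140)])[:,:,::-1])
ex=np.array([.9966,.082,0]);ey=np.array([-.082,.9966,0]);s=np.array([608,193.3,0])
for n,dx in(('card',0),('fitted',-80)):
  for sg in(1,-1): print(n,sg,[proj(a,s+dx*ex+sg*58*ey+[0,0,z]).round(1).tolist() for z in(112,162)],'panel corner',proj(a,s+(dx+19)*ex+sg*54*ey+[0,0,111]).round(1))
print('x5: scene crop origin 390,140')
E
```

```text
card 1 [[454.9, 189.6], [459.2, 176.3]] panel corner [456.7 195.8]
card -1 [[412.1, 199.5], [415.0, 186.3]] panel corner [416.6 205.2]
fitted 1 [[441.3, 167.3], [445.0, 153.9]] panel corner [443. 173.]
fitted -1 [[400.0, 176.5], [402.4, 163.1]] panel corner [404.2 181.7]
x5: scene crop origin 390,140
```

View pics/m8.png

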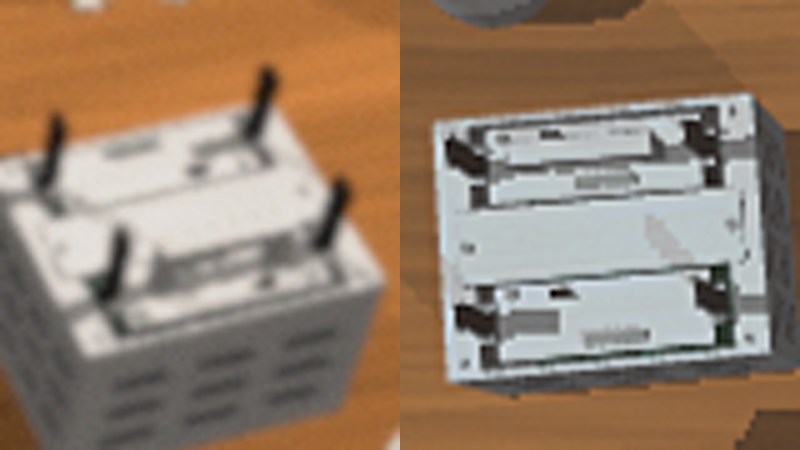

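All four levers stand parallel and upright. The seated card's lever tips are at (458.4,176.4) and (414.4,186.4), within 1 px of where a fully home card should show them. The panel is level with the fitted one, so I hand it in.

```bash
python3 -c "
from workcell import ticket
print(ticket.hand_in())"
```

```text
the job is handed in; nothing more can be done
None
```

The sensor card is in the free bay, drawn down by its two levers pushed in turn. Both levers are against their upright stops, and in the final picture the tips are within 1 px of a fully home card; the job was handed in at about 41 s and no verdict came back.

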